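Fetch the rear wooden bear from the drying peg and lock it in the press-and-turn clamp

TASK

Hang the front figure (single round head) from the crowded drying peg onto the spare peg, so that you can take the two-eared bear from behind it and stand the bear upright on the rubber mat. Let go, take the bear again across its broad width, stand it in the open channel of the bench clamp and let go; then press the clamp's sprung knob down, keep it down while you turn it clockwise to its stop and let it spring up, so that the jaw is locked closed on the bear. Do not let either figure fall over, and leave the other things on the bench where they are.

Things in the scene. Friction and masses are not known exactly. Their poses are not given: they have to be found in the camera images.
- stand_a: Crowded drying stand, a fixed plywood bay, open at the top and at local -x. Base 170 x 98 x 10 mm (x -75 to +95); back board's front face at x +83 mm, its top at z 110; side walls' inner faces at y +/-41 mm, tops at z 100, leave 12 mm beside a figure, too little for a finger: grip figures across their thickness. Origin: under the peg, on the base's underside.
- stand_b: Spare drying stand, identical to stand_a (same origin and axes), its peg empty at the start. Which stand is on the left varies.
- peg_a (a point): On the upper line of the crowded stand's level round peg (12 mm diameter, along local x, z 100 mm), at stand x 0. The peg runs from the board (x +83 mm) towards -x to x -62, then an 18 mm diameter end knob to x -72 mm, on the same axis. At the start the bear's centre hangs near x +33 mm, the front figure's near x -29 mm.
- peg_b (a point): The same point on the spare stand's identical, empty peg.
- bear: The rear figure: light wood bear, 28 mm thick (local x), 58 mm wide (local y), flat top at z 110 mm, with two round ears of 10 mm radius at the top corners reaching z 120 mm. Square through-hole (along x) 32 x 32 mm, from z 42 to 74 mm, centred in y. Origin: centre of the flat underside, z up. 130 g nominal.
- bear_eye (a point): Point of the bear at the middle of its hole's upper edge (local 0, 0, 74 mm): the spot that hangs on the peg.
- snowman: The front figure: same wooden body and hole as the bear (28 x 58 x 110 mm, same origin and axes), but with a single round head in the middle of its top (28 mm wide, reaching z 120 mm) in place of ears.
- snowman_eye (a point): Middle of the upper edge of the front figure's hole (local 0, 0, 74 mm).
- pad: Black rubber set-down mat, fixed, 120 x 120 x 4 mm. Origin: centre of its underside; top at z 4 mm.
- clamp: Grey bench clamp, fixed. Base 90 (x) x 215 (y) x 12 mm, origin: centre of its underside. Fixed wall: 50 mm along x, faces at y +72 and +90 mm, top at z 118 mm. Moving jaw: 50 mm along x, 15 mm thick, top at z 118 mm, its working face at y +28 mm when open. Knob housing: 84 x 84 mm at y -60 mm, top at z 70 mm.
- channel (a point): Middle of the clamp's open channel floor (clamp x 0, y +50, z 12 mm; same axes): 44 mm wide in y, open at both x ends. The bear stands here, ears up, its thickness (its x) along clamp y, either way round. The walls are nearly as tall as the bear: hold it by its 58 mm width, fingers towards clamp +x and -x.
- knob_grip (a point): On the knob's vertical axis (clamp x 0, y -60 mm), mid-height of its black grip bar: 64 long, 16 wide, 38 mm high (19 mm above and below this point). Local x runs along the bar, parallel to clamp x at dial 0. Under the bar a round skirt, 60 mm diameter, its top 19 mm below this point. Unpressed, this point is 111 mm over the bench.
- press (a joint): How far the knob is pressed down, m: 0 (up) to 0.012. Sprung: about 6 N to start, 13 N at full press. The knob can be turned only while pressed more than about 7.5 mm (press 10 mm and keep it down while turning; never force it round unpressed); it springs up when let go at either end of its turn.
- dial (a joint): Angle of the knob, rad, growing clockwise seen from above: starts near 0 (clamp open) and stops at 1.30 (clamp closed). Released up, it is keyed (about 0.15 rad of play) at either end. Turning friction is light (below 0.2 N m).
- jaw (a joint): Travel of the moving jaw towards the fixed wall (clamp +y), m: 0 open, 0.014 closed (gap 30 mm). It is driven by the knob, 10.8 mm per rad, and slides the standing bear along with it.
- glue: Bystander: glue bottle, 56 mm diameter, 120 mm tall.
- block: Bystander: cork sanding block 110 x 60 x 28 mm.
- elephant: Bystander: flat wooden elephant, about 115 mm long, 25 mm thick, lying.
- dowel1: Bystander: standing wooden dowel stub, 42 mm diameter, 60 mm tall.
- dowel2: Bystander: a second, equal dowel stub.
- cup: Bystander: white mug, 90 mm tall.
- brush: Bystander: brush lying on the bench.
There are look-alikes about, which are no part of the job. Leave any purple or turquoise look-alike of the bear alone.

How it is judged:
By the outcome, as a careful person would: the job done as asked, in the order asked, and still so for the second after the job is handed in, with the robot touching nothing.
It also fails if it takes over 72 s, if anything falls off the work surface, if the arm or the gripper's body presses on something with over 40 N, if the wrist force passes 120 N, or if a joint passes its speed limit or range.

ROBOT

A 6-joint arm with a two-finger parallel gripper is mounted at the origin on the work surface. World frame = base frame: x ahead of the robot, y to its left, z up, the work surface at z = 0. Lengths are in m, angles in rad, forces in N, time in s.
With the tool pointing down it reaches from about 0.3 to 0.75 m from the base axis. Payload 8.5 kg.
Tool frame: the origin (TCP) lies between the finger pads; the fingertips stand 8 mm ahead of it and the grasp point (between the pads) lies 11 mm behind it; x points along the fingers, z is the direction in which the jaws open and shut, and the axes are right-handed (so a half turn about x gives the same grasp; the last joint's range is limited). The gripper opens to 85 mm and grips with 20 to 120 N. Pads are 22 mm wide; open, the fingers measure 114 mm over their backs; the gripper's body (76 mm by 85 mm) begins 54 mm behind the grasp point. The pads swing forward as they close: fully open they stand 13 mm farther back than shut.
Start: joints at [-1.516, 0.381, 1.297, -0, 1.464, -0.215], TCP at [0.147, -0.53, 0.212] pointing down, gripper open.
Joint ranges: [-3.11, 3.11], [-0.89, 2.33], [0.22, 2.48], [-1.42, 4.56], [0.17, 2.85], [-2.88, 2.88]. Speed limits (rad/s): [2.39, 2.39, 3.14, 3.14, 3.14, 3.14].

INTERFACE

Orientations are given as a unit quaternion [w, x, y, z].
In Python, from station import env gives the robot as it stands.
- The arm moves only by the tool servo_tool, never from a script. Its argument "plan" is a list that holds one entry, the list of rows, each a list of 5 numbers: the closure in counts, from 0 (fully open) to 255 (shut), then the shift along the tool's x, y, z in units of 30 mm (1.0 is 30 mm), then the turn about the tool's x in units of 4 degrees (1.0 is 4 degrees). In form: [[[claw, dx, dy, dz, twist], ...]]. A call has 1 to 20 rows; each row shifts and turns the commanded pose from where the row before left it, along the tool's axes as they then stand; what a row does not reach is not made up. A row lasts 1/12 s, in which the tool goes at most 41.7 mm and 7.16 degrees, less where a joint would pass 70% of its speed; a pose out of reach is approached as far as the arm can. A call with a number of a shift or a turn outside -1 to 1 is refused whole. A call with a gripper value outside its range is refused whole. The fingers move at their own pace and stop on an object; "force" is the grip in N (left out, the last holds). Time passes only in rows, so rows that do not move let the fingers close. It gives the time, the measured TCP pose, the force and the opening at its end, in the units of the state.
- env.state(): the state, without advancing time (a new reading comes with each control period).
- env.snapshot(name): name is "scene" or "side" or "wrist"; returns (picture, depth): 384x512x3 uint8, red, green, blue; 384x512 float32, m along the optical axis (not along the pixel's ray), 0 where there is no reading.
- env.camera_model(name): a dict with "mtx" (3x3 intrinsics, pixels), "rvec" (rotation vector, rad) and "tvec" (3), from world to camera coordinates, as OpenCV has them; the wrist camera has in their place "T_tool_cam" (4x4, takes a point from camera to tool coordinates, whose origin is the TCP and whose axes are the tool frame's). Camera axes: x right, y down, z forward; pixel columns grow to the right and rows downward; lengths in m; the calibration is good to about 2 mm. The wrist camera is an equidistant fisheye: a pixel r from the principal point sees the ray r / f radians off the axis. A picture is of the moment at which its call begins: read the wrist's pose just before it. camera_model takes no time and is no camera call.
- env.close_job(): hands the job in, once; it reports no verdict.
The state is a dict: "time": time; "qpos": joint angles; "joint_vel": joint speeds; "effort": joint torques, N m; "eef_pos": TCP position; "orientation": TCP orientation; "force": force on the tool from outside, world axes, zero at the start; "wrist_torque": the same for the moment, N m; "width": finger opening in m.
Only numpy, scipy, OpenCV 4.12 (cv2) and the standard library are available. Lean on these libraries where they do the work, as an engineer would, in place of code of your own. Each camera call takes 0.05 s, during which the arm holds its last target.

## Working session

There is one attempt and no reset: what is moved stays moved. The work goes in short steps, Python scripts to look and compute and a tool call to move; the robot and the scene stay as the last step left them, time stands still between calls to the robot, and variables do not carry over. Pictures are saved under pics/ and viewed, and the job is handed in when it is done.

Besides the shell and the picture viewer there is one more tool, called after "Call:" as a command line: name --argument value ..., lists and objects as JSON in quotes. servo_tool: Moves the arm, as the interface text tells. Its arguments: {"type":"object","properties":{"plan":{"type":"array","items":{"type":"array","items":{"type":"array","items":{"type":"number"}}}},"force":{"type":"number"}},"required":["plan"]}

```bash
ls; mkdir -p pics
cat > h.py <<'E'
import numpy as np, cv2, sys
from scipy.spatial.transform import Rotation as R
from station import env
def snap(n,tag):
    s=env.state(); im,d=env.snapshot(n)
    cv2.imwrite(f'pics/{tag}.png',im[:,:,::-1]); np.savez(f'pics/{tag}.npz',im=im,d=d,pos=s['eef_pos'],q=s['orientation']); return im,d
def cloud(n,d):
    m=env.camera_model(n);K=np.array(m['mtx']);Rm=cv2.Rodrigues(np.array(m['rvec'],float))[0];t=np.array(m['tvec']).ravel()
    v,u=np.mgrid[:d.shape[0],:d.shape[1]]
    P=np.stack([(u-K[0,2])/K[0,0]*d,(v-K[1,2])/K[1,1]*d,d],-1)
    W=(P-t)@Rm
    W[d<=0]=np.nan
    return W
E
python3 - <<'E'
from h import *
for n in('scene','side','wrist'):
    snap(n,n+'0'); m=env.camera_model(n); print(n,m)
print(env.state())
E
```

```text
pics
scene {'mtx': array([[352.34243909,   0.        , 256.77889972],
       [  0.        , 352.34243909, 189.38326913],
       [  0.        ,   0.        ,   1.        ]]), 'rvec': array([ 0.70427808,  2.79806621, -0.82919211]), 'tvec': array([ 0.52078385, -0.15794219,  1.13206613])}
side {'mtx': array([[447.23510511,   0.        , 254.15682066],
       [  0.        , 447.23510511, 189.43640535],
       [  0.        ,   0.        ,   1.        ]]), 'rvec': array([ 0.25716145, -2.81357711,  1.15173624]), 'tvec': array([0.56852771, 0.17257549, 1.16476402])}
wrist {'mtx': array([[297.31863964,   0.        , 250.43882153],
       [  0.        , 297.31863964, 196.28503106],
       [  0.        ,   0.        ,   1.        ]]), 'T_tool_cam': array([[ 1.55008081e-04, -3.02271842e-01,  9.53221753e-01,
        -1.62284429e-01],
       [-7.67238969e-04, -9.53221519e-01, -3.02271643e-01,
         7.68290961e-02],
       [ 9.99999694e-01, -6.84494327e-04, -3.79671775e-04,
         3.97783868e-05],
       [ 0.00000000e+00,  0.00000000e+00,  0.00000000e+00,
         1.00000000e+00]])}
{'time': 0.15, 'qpos': array([-1.51630433e+00,  3.81055800e-01,  1.29805941e+00,  5.59886383e-06,
        1.46361718e+00, -2.15293420e-01]), 'joint_vel': array([ 0.00021178, -0.00117528, -0.00317492, -0.00010017,  0.00139934,
        0.00199605]), 'effort': array([ 1.24265229e-03, -4.48624241e+01, -2.31346285e+01, -2.08018332e-04,
        3.77622724e-03, -2.83506189e-06]), 'eef_pos': array([ 0.14657712, -0.52984478,  0.211755  ]), 'orientation': array([ 0.56244003,  0.42852416,  0.56295929, -0.42790781]), 'force': array([ 0.97216155,  0.10064463, -0.04575558]), 'wrist_torque': array([ 0.0388507 , -0.00325622, -0.05572828]), 'width': 0.08504444432555995}
```

View pics/scene0.png

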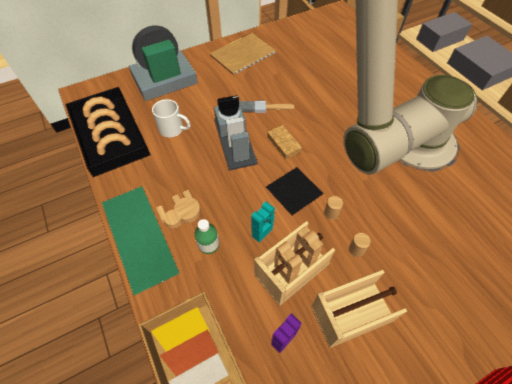

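View pics/side0.png

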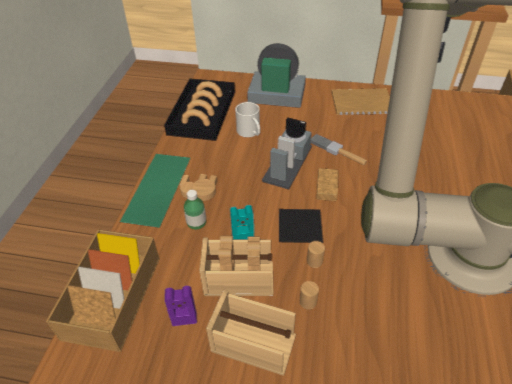

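View pics/wrist0.png

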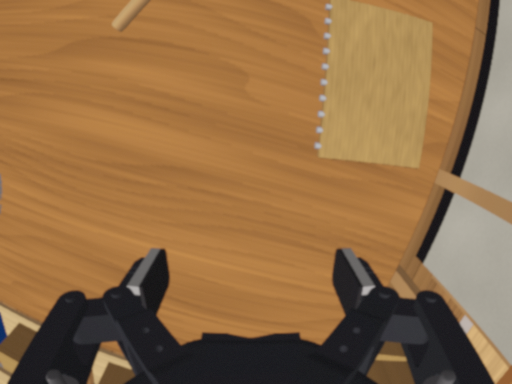

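Run:
```python
from h import *
W={}
for n in('scene','side'):
    z=np.load(f'pics/{n}0.npz'); W[n]=(cloud(n,z['d']),z['im'])
# ortho: x 0.2..0.85 , y -0.6..0.6 ; 1 px=1.25mm ; image up = +x, left=+y
for n in W:
    C,im=W[n]; m=np.isfinite(C[...,0]); P=C[m];c=im[m]
    s=0.0018;H=np.zeros((400,720,3),np.uint8);Z=np.full((400,720),-1.)
    r=((0.85-P[:,0])/s).astype(int);q=((0.65-P[:,1])/s).astype(int)
    ok=(r>=0)&(r<400)&(q>=0)&(q<720)&(P[:,2]<.3)
    o=np.argsort(P[ok,2]); H[r[ok][o],q[ok][o]]=c[ok][o][:,::-1]
    H=cv2.dilate(H,np.ones((2,2)))
    for k in range(0,400,100): 
        x=.85-k*s; y=.65-k*s
    for xx in np.arange(.2,.85,.1): cv2.putText(H,f'{xx:.1f}',(0,int((.85-xx)/s)),0,.4,(255,255,255))
    for yy in np.arange(-.6,.65,.1): cv2.putText(H,f'{yy:.1f}',(int((.65-yy)/s),395),0,.4,(255,255,255))
    cv2.imwrite(f'pics/ortho_{n}.png',H)
def at(n,u,v): 
    return np.round(W[n][0][v,u],3)
for nm,u,v in [('snow',314,240),('bear',280,262),('pad',294,190),('knob',230,105),('wall',241,145),('pegb knob',391,292),('turq',263,222),('purp',286,332)]:
    print(nm,at('scene',u,v))
for tag in('scene','side'):
    im=cv2.imread(f'pics/{tag}0.png')
    b=(200,180,420,350) if tag=='scene' else (180,190,340,380)
    c=im[b[1]:b[3],b[0]:b[2]];f=600/c.shape[0]if c.shape[0]>c.shape[1] else 800/c.shape[1]
    f=min(600/c.shape[0],800/c.shape[1]);cv2.imwrite(f'pics/crop_{tag}.png',cv2.resize(c,None,fx=f,fy=f,interpolation=2))
```

```text
snow [0.542 0.179 0.14 ]
bear [0.618 0.165 0.067]
pad [ 0.455 -0.025  0.004]
knob [ 0.509 -0.324  0.109]
wall [ 0.542 -0.188  0.084]
pegb knob [0.447 0.349 0.098]
turq [0.61  0.066 0.098]
purp [0.693 0.313 0.11 ]
```

View pics/ortho_scene.png

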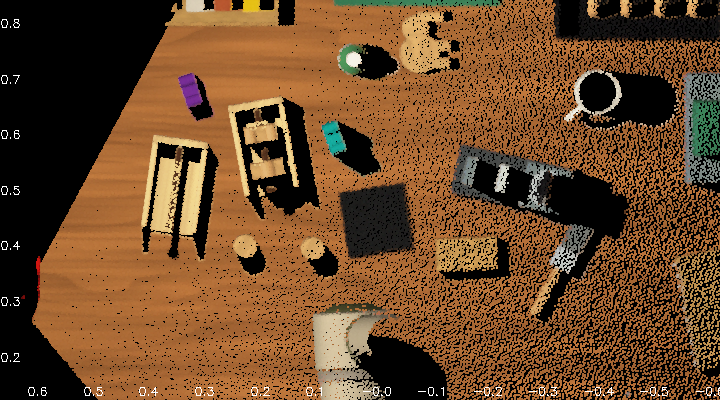

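View pics/ortho_side.png

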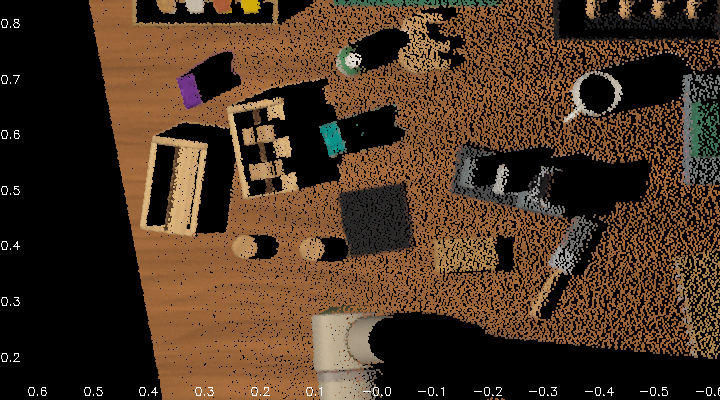

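View pics/crop_scene.png

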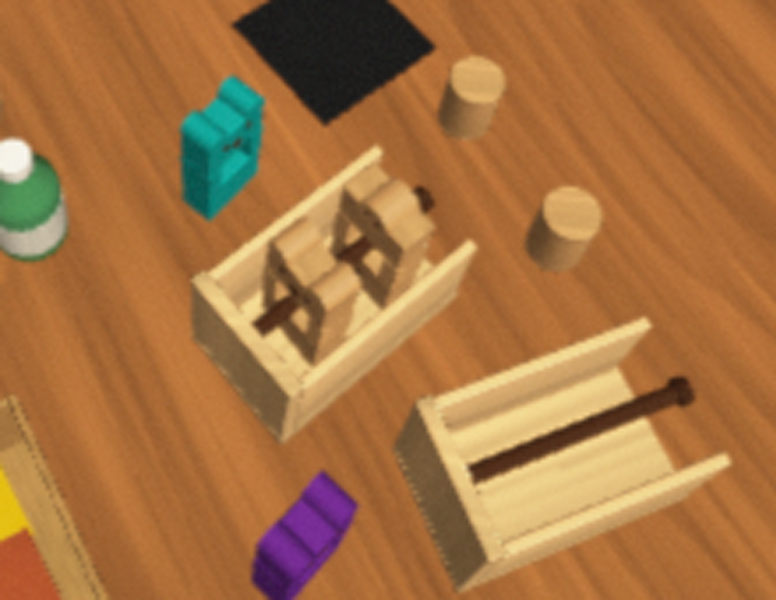

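View pics/crop_side.png

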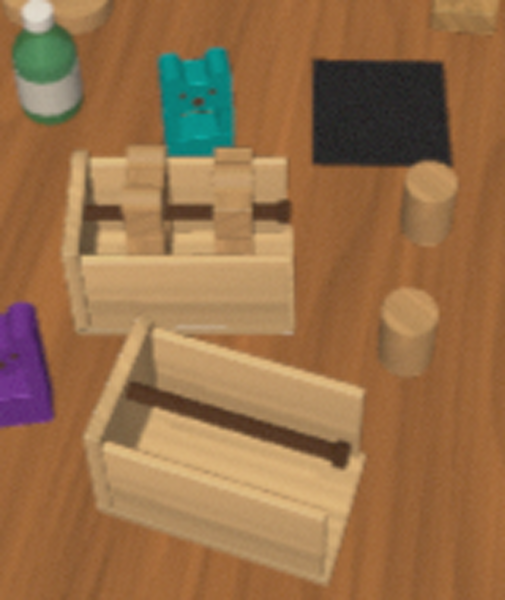

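```bash
cat > fit.py <<'E'
from h import *
from scipy.optimize import least_squares
def sdf(p,boxes):
    D=[]
    for (a,b) in boxes:
        a=np.array(a)/1000;b=np.array(b)/1000
        q=np.abs(p-(a+b)/2)-(b-a)/2
        D.append(np.linalg.norm(np.maximum(q,0),axis=1)+np.minimum(q.max(1),0))
    return np.min(D,0)
def fit(P,boxes,x0,zlo,zhi,marg=.02,n=4,fixyaw=False,name='',dz=True):
    x=np.array(x0,float) # x,y,yaw,z
    for it in range(n):
        def loc(x,Q):
            c,s=np.cos(x[2]),np.sin(x[2]); q=Q-[x[0],x[1],x[3]]
            return np.stack([c*q[:,0]+s*q[:,1],-s*q[:,0]+c*q[:,1],q[:,2]],1)
        d=sdf(loc(x,P),boxes); m=(np.abs(d)<marg/(1+.6*it))&(P[:,2]>zlo)&(P[:,2]<zhi)
        Q=P[m]
        w=np.array([1,1,1,1 if dz else 0])
        f=lambda y:sdf(loc(np.r_[y[:3],y[3] if dz else x[3]],Q),boxes)
        r=least_squares(f,x,loss='soft_l1',f_scale=.002,x_scale=[.01,.01,.1,.01]); x=np.r_[r.x[:3],r.x[3] if dz else x[3]]
    print(name,'xyz yaw',np.round(x[[0,1,3]],4),round(x[2],4),'n',m.sum(),'med',np.round(np.median(np.abs(r.fun)),4))
    return x
stand=[((-75,-49,0),(95,49,10)),((83,-49,0),(95,49,110)),((-75,41,0),(83,49,100)),((-75,-49,0),(83,-41,100))]
clamp=[((-45,-107.5,0),(45,107.5,12)),((-25,72,0),(25,90,118)),((-25,13,12),(25,28,118)),((-42,-102,0),(42,-18,70))]
figure=[((-14,-29,0),(14,-16,110)),((-14,16,0),(14,29,110)),((-14,-29,74),(14,29,110)),((-14,-29,0),(14,29,42))]
bear=figure+[((-14,-29,100),(14,-9,120)),((-14,9,100),(14,29,120))]
snow=figure+[((-14,-14,100),(14,14,120))]
pad=[((-60,-60,0),(60,60,4))]
bar=[((-32,-8,-19),(32,8,19))]
E
cat > run1.py <<'E'
from fit import *
P={}
for n in('scene','side'):
    z=np.load(f'pics/{n}0.npz'); C=cloud(n,z['d']).reshape(-1,3); P[n]=C[np.isfinite(C[:,0])]
P['both']=np.concatenate([P['scene'],P['side']])
for n in P:
    Q=P[n]; Q=Q[(Q[:,0]>.15)&(Q[:,0]<.9)&(np.abs(Q[:,1])<.6)]
    a=fit(Q,stand,(.575,.195,.2,0),.02,.2,name=n+' A')
    b=fit(Q,stand,(.52,.35,-.12,0),.02,.2,name=n+' B')
    c=fit(Q,clamp,(.52,-.26,-.25,0),.02,.2,name=n+' clamp',marg=.03)
    for nm,mod,xx in(('snow',snow,-.029),('bear',bear,.033)):
        fit(Q,mod,(a[0]+np.cos(a[2])*xx,a[1]+np.sin(a[2])*xx,a[2],.026),.105,.2,marg=.015,name=n+' '+nm)
    fit(Q,bar,(c[0]+np.sin(c[2])*.06,c[1]-np.cos(c[2])*.06,c[2],.111),.095,.2,marg=.015,name=n+' bar')
    fit(Q,pad,(.45,0,.1,0),.002,.02,name=n+' pad',dz=False)
E
python3 run1.py
```

```text
scene A xyz yaw [0.5741 0.1805 0.0008] 0.1854 n 1666 med 0.0009
scene B xyz yaw [5.181e-01 3.359e-01 5.000e-04] -0.1396 n 1842 med 0.0005
scene clamp xyz yaw [ 0.5277 -0.2593  0.0016] -0.2298 n 1043 med 0.0017
scene snow xyz yaw [0.5467 0.1679 0.0258] 0.1851 n 452 med 0.0006
scene bear xyz yaw [0.6102 0.1798 0.0257] 0.1521 n 477 med 0.0006
scene bar xyz yaw [ 0.5144 -0.3183  0.1158] -0.2609 n 218 med 0.001
scene pad xyz yaw [ 0.4542 -0.025   0.    ] 0.1723 n 1397 med 0.0011
side A xyz yaw [ 0.5737  0.1743 -0.0008] 0.1861 n 2303 med 0.0007
side B xyz yaw [ 5.062e-01  3.422e-01 -5.000e-04] -0.205 n 3280 med 0.0015
side clamp xyz yaw [ 0.5283 -0.2592  0.0223] -0.2022 n 1141 med 0.0025
side snow xyz yaw [0.5465 0.1685 0.0246] 0.1613 n 329 med 0.0011
side bear xyz yaw [0.6086 0.1806 0.0244] 0.1511 n 377 med 0.0008
side bar xyz yaw [ 0.514  -0.3186  0.1155] -0.2194 n 205 med 0.0015
side pad xyz yaw [ 0.4547 -0.0239  0.    ] 0.1611 n 966 med 0.001
both A xyz yaw [5.743e-01 1.778e-01 1.000e-04] 0.1257 n 3946 med 0.0015
both B xyz yaw [ 5.064e-01  3.379e-01 -1.000e-04] -0.1389 n 5219 med 0.0006
both clamp xyz yaw [ 0.5278 -0.2593  0.0233] -0.2174 n 2222 med 0.0023
both snow xyz yaw [0.5466 0.1684 0.0252] 0.1786 n 781 med 0.0009
both bear xyz yaw [0.6098 0.1803 0.0252] 0.1503 n 854 med 0.0009
both bar xyz yaw [ 0.5141 -0.3184  0.1157] -0.2472 n 419 med 0.0012
both pad xyz yaw [ 0.4544 -0.0246  0.    ] 0.1773 n 2365 med 0.001
```

```bash
cat > run2.py <<'E'
from fit import *
import io,contextlib,itertools
P={}
for n in('scene','side'):
    z=np.load(f'pics/{n}0.npz'); C=cloud(n,z['d']).reshape(-1,3); P[n]=C[np.isfinite(C[:,0])]
P['both']=np.concatenate([P['scene'],P['side']])
walls=[((83,-49,0),(95,49,110)),((-75,41,0),(83,49,100)),((-75,-49,0),(83,-41,100)),((-62,-6,88),(83,6,100)),((-72,-9,85),(-62,9,103))]
# inspect along-stand extents
for n in P:
    Q=P[n]; Q=Q[(Q[:,2]>.02)&(Q[:,2]<.2)&(Q[:,0]>.2)]
    for nm,g in(('A',(.574,.180,.186)),('B',(.513,.34,-.14))):
        best=None
        for dx,dy,dt in itertools.product((-.015,0,.015),(-.012,0,.012),(-.06,0,.06)):
            with contextlib.redirect_stdout(io.StringIO()):
                x=fit(Q,walls,(g[0]+dx,g[1]+dy,g[2]+dt,0),.084 if n=='side' else .084,.115,marg=.012,n=4,dz=False)
            c,s=np.cos(x[2]),np.sin(x[2]); q=Q-[x[0],x[1],0]; L=np.stack([c*q[:,0]+s*q[:,1],-s*q[:,0]+c*q[:,1],q[:,2]],1)
            roi=(np.abs(L[:,0])<.12)&(np.abs(L[:,1])<.07)&(L[:,2]>.084)&(L[:,2]<.101 if nm=='A' else L[:,2]<.115)
            cost=np.minimum(np.abs(sdf(L[roi],walls)),.006).mean()
            if best is None or cost<best[0]: best=(cost,x,L[roi])
        x=best[1];L=best[2];d=sdf(L,walls)
        print(n,nm,np.round(x,4),'cost',round(best[0],5))
        for k,sel in(('walltop',(np.abs(L[:,1])>.035)&(np.abs(L[:,2]-.1)<.003)),):
            print('   x range',np.round(np.percentile(L[sel,0],[1,99]),4),'y',np.round(np.percentile(L[sel,1],[1,99]),4), 'z',np.round(np.median(L[sel,2]),4))
E
python3 run2.py
```

```text
scene A [0.5754 0.1736 0.1844 0.    ] cost 0.00128
   x range [-0.067  0.095] y [-0.0485  0.0493] z 0.0996
scene B [ 0.5068  0.3373 -0.1399  0.    ] cost 0.00082
   x range [-0.0673  0.0952] y [-0.0484  0.0492] z 0.0999
side A [0.5737 0.1742 0.1866 0.    ] cost 0.00167
   x range [-0.0673  0.0888] y [-0.0467  0.0508] z 0.0988
side B [ 0.5055  0.3381 -0.1368  0.    ] cost 0.001
   x range [-0.0679  0.0842] y [-0.0483  0.0502] z 0.0991
both A [0.5749 0.174  0.185  0.    ] cost 0.00155
   x range [-0.0677  0.095 ] y [-0.0489  0.0507] z 0.0992
both B [ 0.5063  0.3378 -0.1382  0.    ] cost 0.00096
   x range [-0.068   0.0938] y [-0.0485  0.0502] z 0.0995
```

```bash
cat > run3.py <<'E'
from fit import *
import io,contextlib,itertools
P={}
for n in('scene','side'):
    z=np.load(f'pics/{n}0.npz'); C=cloud(n,z['d']).reshape(-1,3); P[n]=C[np.isfinite(C[:,0])]
P['both']=np.concatenate([P['scene'],P['side']])
for n in P:
    Q=P[n]; Q=Q[(Q[:,2]>.008)&(Q[:,2]<.2)&(Q[:,0]>.35)&(Q[:,1]<-.08)&(Q[:,1]>-.42)]
    best=None
    for dx,dy,dt in itertools.product((-.015,0,.015),(-.015,0,.015),(-.08,0,.08)):
        with contextlib.redirect_stdout(io.StringIO()):
            x=fit(Q,clamp,(.528+dx,-.259+dy,-.23+dt,0),.008,.125,marg=.015,n=4,dz=False)
        c,s=np.cos(x[2]),np.sin(x[2]); q=Q-[x[0],x[1],0]; L=np.stack([c*q[:,0]+s*q[:,1],-s*q[:,0]+c*q[:,1],q[:,2]],1)
        roi=(np.abs(L[:,0])<.05)&(np.abs(L[:,1])<.11)&(L[:,2]>.008)&((L[:,2]<.075)|(L[:,1]>0))
        cost=np.minimum(np.abs(sdf(L[roi],clamp)),.006).mean()
        if best is None or cost<best[0]: best=(cost,x,L)
    x=best[1];L=best[2]
    print(n,np.round(x,4),'cost',round(best[0],5),'knob',np.round([x[0]+np.sin(x[2])*.06,x[1]-np.cos(x[2])*.06],4),'chan',np.round([x[0]-np.sin(x[2])*.05,x[1]+np.cos(x[2])*.05],4))
    for nm,sel in(('wall',(L[:,1]>.06)&(L[:,2]>.112)),('jaw',(L[:,1]>.0)&(L[:,1]<.05)&(L[:,2]>.112)),('bar',(L[:,1]<-.02)&(L[:,2]>.1)),('bartop',(L[:,1]<-.02)&(L[:,2]>.126))):
        l=L[sel]; print('  ',nm,len(l),np.round(np.percentile(l,[2,98],axis=0),4).tolist())
E
python3 run3.py
```

```text
scene [ 0.5247 -0.2752 -0.2237  0.    ] cost 0.00117 knob [ 0.5114 -0.3337] chan [ 0.5358 -0.2265]
   wall 110 [[-0.0241, 0.0736, 0.1124], [0.0242, 0.0922, 0.1209]]
   jaw 86 [[-0.0229, 0.014, 0.1133], [0.0243, 0.0297, 0.1208]]
   bar 234 [[-0.03, -0.0656, 0.101], [0.0317, -0.0491, 0.133]]
   bartop 96 [[-0.03, -0.0664, 0.1267], [0.0311, -0.0504, 0.1335]]
side [ 0.5233 -0.2744 -0.2217  0.    ] cost 0.00143 knob [ 0.5101 -0.3329] chan [ 0.5343 -0.2256]
   wall 86 [[-0.0251, 0.0731, 0.1127], [0.0216, 0.0933, 0.1202]]
   jaw 65 [[-0.0249, 0.0141, 0.1123], [0.0217, 0.0312, 0.1199]]
   bar 210 [[-0.0324, -0.0663, 0.1005], [0.0296, -0.0484, 0.1309]]
   bartop 67 [[-0.0319, -0.0672, 0.1262], [0.0272, -0.0489, 0.1317]]
both [ 0.5238 -0.2748 -0.2232  0.    ] cost 0.00135 knob [ 0.5105 -0.3333] chan [ 0.5348 -0.226 ]
   wall 196 [[-0.0253, 0.0733, 0.1123], [0.0247, 0.0935, 0.1205]]
   jaw 151 [[-0.0241, 0.014, 0.1128], [0.0239, 0.0307, 0.1205]]
   bar 444 [[-0.0317, -0.0658, 0.1007], [0.0317, -0.0485, 0.1325]]
   bartop 163 [[-0.0307, -0.067, 0.1264], [0.0312, -0.0493, 0.1334]]
```

Run:
```python
from h import *
im=cv2.imread('pics/scene0.png')[80:180,200:310]; cv2.imwrite('pics/cc.png',cv2.resize(im,None,fx=5,fy=5,interpolation=2))
im=cv2.imread('pics/side0.png')[110:200,255:355]; cv2.imwrite('pics/cc2.png',cv2.resize(im,None,fx=5,fy=5,interpolation=2))
```

```text
(no output)
```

View pics/cc.png

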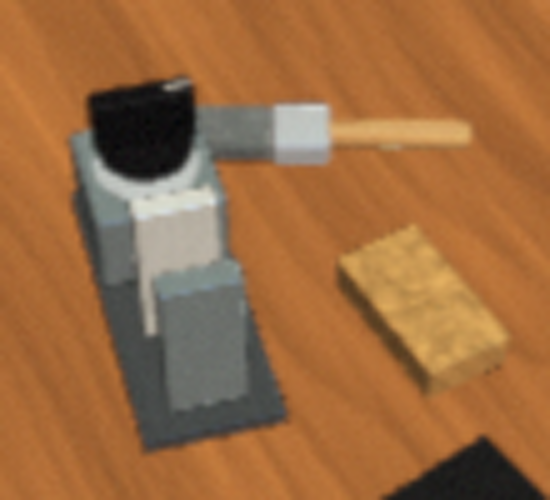

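View pics/cc2.png

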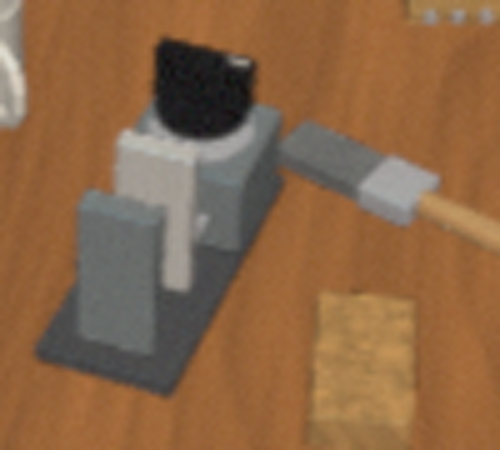

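```bash
cat > plan.py <<'E'
from h import *
def axes():
    s=env.state(); q=s['orientation']; M=R.from_quat([q[1],q[2],q[3],q[0]]).as_matrix(); return s,M
def rep():
    s,M=axes()
    print('t',round(s['time'],2),'tcp',np.round(s['eef_pos'],4),'zyaw',round(np.arctan2(M[1,2],M[0,2]),4),'xaxis',np.round(M[:,0],4),'w',round(s['width'],4),'F',np.round(s['force'],1),'q',np.round(s['qpos'],3))
def to(p,yaw=None):
    "shift to p in current tool axes, units; twist units to yaw mod pi"
    s,M=axes(); d=np.array(p)-s['eef_pos']; print('->',np.round(p,4),'shift tool units',np.round(M.T@d/.03,3))
    if yaw is not None:
        y=np.arctan2(M[1,2],M[0,2])
        for t in ((y-yaw),(y-yaw-np.pi),(y-yaw+np.pi)):
            if abs(t)<3.3: print('   twist',round(np.degrees(t)/4,2),'-> shift after twist', np.round((M@R.from_rotvec([t,0,0]).as_matrix()).T@d/.03,3))
E
python3 - <<'E'
from plan import *
rep()
c,s_=np.cos(.185),np.sin(.185)
to((.5466,.1684,.22),.185)
E
```

```text
t 0.15 tcp [ 0.1466 -0.5298  0.2118] zyaw -1.301 xaxis [-1.0e-04  1.1e-03 -1.0e+00] w 0.085 F [ 1.   0.1 -0. ] q [-1.516  0.381  1.298  0.     1.464 -0.215]
-> [0.5466 0.1684 0.22  ] shift tool units [ -0.249  19.055 -18.879]
   twist -21.29 -> shift after twist [-0.249 20.425 17.388]
   twist 23.71 -> shift after twist [ -0.249 -20.425 -17.388]
```

Call:
servo_tool --plan '[[[90, 0, 0, 0, -1], [90, 0, 0, 0, -1], [90, 0, 0, 0, -1], [90, 0, 0, 0, -1], [90, 0, 0, 0, -1], [90, 0, 0, 0, -1], [90, 0, 0, 0, -1], [90, 0, 0, 0, -1], [90, 0, 0, 0, -1], [90, 0, 0, 0, -1], [90, 0, 0, 0, -1], [90, 0, 0, 0, -1], [90, 0, 0, 0, -1], [90, 0, 0, 0, -1], [90, 0, 0, 0, -1], [90, 0, 0, 0, -1], [90, 0, 0, 0, -1], [90, 0, 0, 0, -1], [90, 0, 0, 0, -1], [90, 0, 0, 0, -1]]]' --force 40

```text
time: 1.82
eef_pos: [0.1466, -0.53, 0.212]
orientation: [0.706, -0.035, 0.706, 0.035]
force: [-0.1, -0.2, -0.4]
width: 0.0552
```

```bash
python3 -c "
from plan import *
rep();to((.5466,.1684,.22),.185)"
```

```text
t 1.82 tcp [ 0.1466 -0.53    0.212 ] zyaw 0.0987 xaxis [-0.e+00  6.e-04 -1.e+00] w 0.0552 F [-0.1 -0.2 -0.4] q [-1.516  0.381  1.298 -0.     1.464 -1.615]
-> [0.5466 0.1684 0.22  ] shift tool units [-0.255 21.852 15.563]
   twist -1.24 -> shift after twist [-0.255 20.429 17.389]
   twist -46.24 -> shift after twist [ -0.255 -20.429 -17.389]
   twist 43.76 -> shift after twist [ -0.255 -20.429 -17.389]
```

Call:
servo_tool --plan '[[[95, 0, 0, 0, -0.62], [95, 0, 0, 0, -0.62], [95, 0, 0.8, 0.68, 0], [95, 0, 1, 0.85, 0], [95, 0, 1, 0.85, 0], [95, 0, 1, 0.85, 0], [95, 0, 1, 0.85, 0], [95, 0, 1, 0.85, 0], [95, 0, 1, 0.85, 0], [95, 0, 1, 0.85, 0], [95, 0, 1, 0.85, 0], [95, 0, 1, 0.85, 0], [95, 0, 1, 0.85, 0], [95, 0, 1, 0.85, 0], [95, 0, 1, 0.85, 0], [95, 0, 1, 0.85, 0], [95, 0, 1, 0.85, 0], [95, 0, 1, 0.85, 0], [95, 0, 1, 0.85, 0], [95, 0, 1, 0.85, 0]]]'

```text
time: 3.48
eef_pos: [0.4969, 0.0793, 0.2121]
orientation: [0.704, -0.064, 0.704, 0.064]
force: [0.4, -1.0, 0.1]
width: 0.0535
```

```bash
python3 -c "
from plan import *
rep();to((.5466,.1684,.22),.185)"
```

```text
t 3.48 tcp [0.4969 0.0793 0.2121] zyaw 0.1822 xaxis [-2.e-04 -1.e-04 -1.e+00] w 0.0535 F [ 0.4 -1.   0.1] q [-0.077  0.299  1.423 -0.     1.42  -0.26 ]
-> [0.5466 0.1684 0.22  ] shift tool units [-0.263  2.62   2.166]
   twist -0.04 -> shift after twist [-0.263  2.614  2.174]
   twist -45.04 -> shift after twist [-0.263 -2.614 -2.174]
   twist 44.96 -> shift after twist [-0.263 -2.614 -2.174]
```

Call:
servo_tool --plan '[[[105, 0, 0.9, 0.75, 0], [105, 0, 0.9, 0.75, 0], [105, 0, 0.6, 0.5, 0], [105, 0, 0.21, 0.17, 0], [105, 0, 0, 0, 0], [105, 0, 0, 0, 0]]]'

```text
time: 3.98
eef_pos: [0.5459, 0.1654, 0.2119]
orientation: [0.704, -0.064, 0.705, 0.064]
force: [0.3, -0.1, -0.2]
width: 0.0502
```

```bash
cat >> h.py <<'E'
def wcloud(z):
    m=env.camera_model('wrist');K=np.array(m['mtx']);T=np.array(m['T_tool_cam']);d=z['d']
    v,u=np.mgrid[:d.shape[0],:d.shape[1]]
    a=(u-K[0,2])/K[0,0];b=(v-K[1,2])/K[1,1];r=np.hypot(a,b)+1e-9
    k=np.tan(r)/r
    P=np.stack([a*k*d,b*k*d,d],-1); P=P@T[:3,:3].T+T[:3,3]
    q=z['q'];M=R.from_quat([q[1],q[2],q[3],q[0]]).as_matrix()
    W=P@M.T+z['pos']; W[d<=0]=np.nan; return W
E
python3 - <<'E'
from plan import *
from fit import *
rep(); snap('wrist','w1'); z=np.load('pics/w1.npz'); C=wcloud(z).reshape(-1,3); C=C[np.isfinite(C[:,0])]
Q=C[(C[:,2]>.02)&(C[:,2]<.16)]
print(len(Q))
fit(Q,snow,(.5466,.1684,.18,.026),.105,.15,marg=.015,name='snow')
fit(Q,bear,(.6098,.1803,.15,.026),.105,.15,marg=.015,name='bear')
walls=[((83,-49,0),(95,49,110)),((-68,41,0),(83,49,100)),((-68,-49,0),(83,-41,100)),((-62,-6,88),(83,6,100)),((-72,-9,85),(-62,9,103))]
fit(Q,walls,(.5749,.174,.185,0),.084,.104,marg=.01,name='A')
fit(Q,walls,(.5063,.3378,-.138,0),.084,.115,marg=.01,name='B')
E
```

```text
t 3.98 tcp [0.5459 0.1654 0.2119] zyaw 0.1821 xaxis [-9.e-04 -5.e-04 -1.e+00] w 0.0502 F [ 0.3 -0.1 -0.2] q [ 0.087  0.417  1.239 -0.     1.486 -0.095]
39962
snow xyz yaw [0.546  0.1676 0.0261] 0.1765 n 2385 med 0.0007
bear xyz yaw [0.609  0.1794 0.026 ] 0.1493 n 2782 med 0.0005
A xyz yaw [5.743e-01 1.734e-01 4.000e-04] 0.1877 n 4250 med 0.0004
B xyz yaw [5.058e-01 3.377e-01 4.000e-04] -0.1382 n 4409 med 0.0005
```

View pics/w1.png

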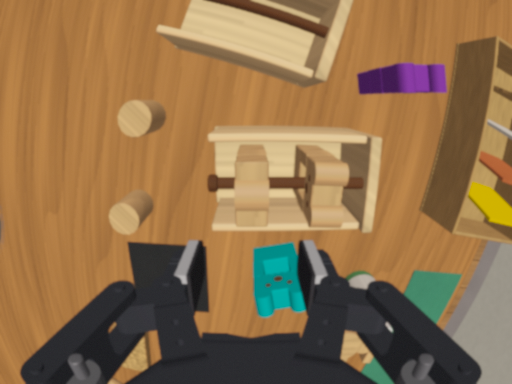

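Call:
servo_tool --plan '[[[105, 0.3, 0.08, 0.03, 0], [105, 0.7, 0, 0, 0], [105, 0.7, 0, 0, 0], [105, 0.7, 0, 0, 0], [105, 0.5, 0, 0, 0], [105, 0.23, 0, 0, 0], [105, 0, 0, 0, 0], [255, 0, 0, 0, 0], [255, 0, 0, 0, 0], [255, 0, 0, 0, 0], [255, 0, 0, 0, 0], [255, 0, 0, 0, 0], [255, 0, 0, 0, 0]]]' --force 40

```text
time: 5.12
eef_pos: [0.5472, 0.1685, 0.1195]
orientation: [0.705, -0.064, 0.703, 0.064]
force: [-1.4, -0.7, 5.9]
width: 0.0267
```

```bash
cat >> plan.py <<'E'
A=np.array([.5745,.1736,.187]);B=np.array([.506,.3377,-.138])
def loc(S,x,y=0): c,s=np.cos(S[2]),np.sin(S[2]); return S[0]+c*x-s*y,S[1]+s*x+c*y
E
python3 - <<'E'
from plan import *
rep(); snap('side','s2')
im=cv2.imread('pics/s2.png')[170:330,170:350]; cv2.imwrite('pics/s2c.png',cv2.resize(im,None,fx=3.5,fy=3.5,interpolation=2))
E
```

```text
t 5.12 tcp [0.5472 0.1685 0.1195] zyaw 0.182 xaxis [ 2.1e-03 -1.0e-04 -1.0e+00] w 0.0267 F [-1.4 -0.7  5.9] q [ 0.092  0.5    1.382 -0.     1.258 -0.09 ]
```

View pics/s2c.png

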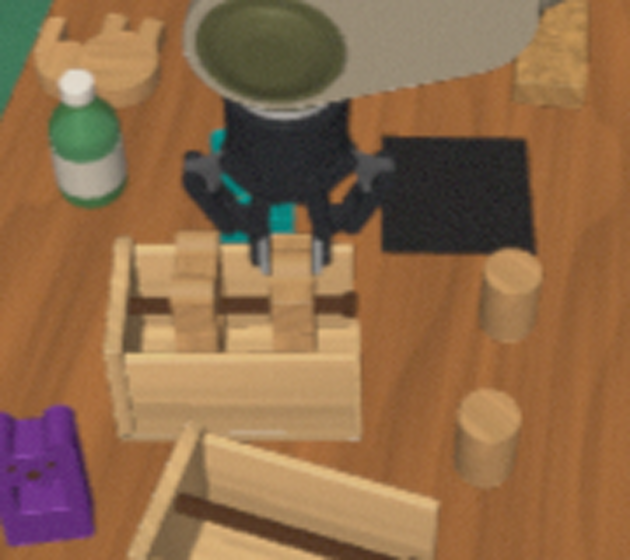

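Call:
servo_tool --plan '[[[255, -0.1, 0, 0, 0], [255, -0.2, 0, 0, 0], [255, -0.1, 0, 0, 0], [255, 0, 0, 0, 0], [255, 0, 0, 0, 0]]]'

```text
time: 5.58
eef_pos: [0.5468, 0.1685, 0.1305]
orientation: [0.704, -0.064, 0.704, 0.064]
force: [-0.2, 0.3, -1.4]
width: 0.026
```

```bash
python3 -c "
from plan import *
rep(); s=env.state()
to((*loc(A,-.1),s['eef_pos'][2]),.187)"
```

```text
t 5.58 tcp [0.5468 0.1685 0.1305] zyaw 0.1818 xaxis [ 4.e-04  1.e-04 -1.e+00] w 0.026 F [-0.2  0.3 -1.4] q [ 0.092  0.489  1.367  0.     1.286 -0.09 ]
-> [0.4762 0.155  0.1305] shift tool units [-1.000e-03 -1.800e-02 -2.396e+00]
   twist -0.07 -> shift after twist [-1.000e-03 -6.000e-03 -2.396e+00]
   twist -45.07 -> shift after twist [-1.000e-03  6.000e-03  2.396e+00]
   twist 44.93 -> shift after twist [-1.000e-03  6.000e-03  2.396e+00]
```

Call:
servo_tool --plan '[[[255, 0, 0, -0.15, 0], [255, 0, 0, -0.35, 0], [255, 0, 0, -0.5, 0], [255, 0, 0, -0.5, 0], [255, 0, 0, -0.5, 0], [255, 0, 0, -0.3, 0], [255, 0, 0, -0.15, 0], [255, -0.2, 0, 0, 0], [255, -0.6, 0, 0, 0], [255, -0.8, 0, 0, 0], [255, -0.6, 0, 0, 0], [255, -0.3, 0, 0, 0]]]'

```text
time: 6.58
eef_pos: [0.4759, 0.1553, 0.208]
orientation: [0.706, -0.064, 0.703, 0.064]
force: [1.0, -0.6, -1.0]
width: 0.0266
```

```bash
python3 -c "
from plan import *
rep(); s=env.state()
to((*loc(B,-.11),s['eef_pos'][2]),-.138)
snap('scene','s3')
im=cv2.imread('pics/s3.png')[170:350,200:420]; cv2.imwrite('pics/s3c.png',cv2.resize(im,None,fx=3,fy=3,interpolation=2))"
```

```text
t 6.58 tcp [0.4759 0.1553 0.208 ] zyaw 0.1818 xaxis [ 4.3e-03  4.0e-04 -1.0e+00] w 0.0266 F [ 1.  -0.6 -1. ] q [ 0.079  0.295  1.441  0.     1.401 -0.103]
-> [0.397  0.3528 0.208 ] shift tool units [-0.009  6.95  -1.395]
   twist 4.58 -> shift after twist [-0.009  6.159 -3.509]
   twist -40.42 -> shift after twist [-0.009 -6.159  3.509]
```

View pics/s3c.png

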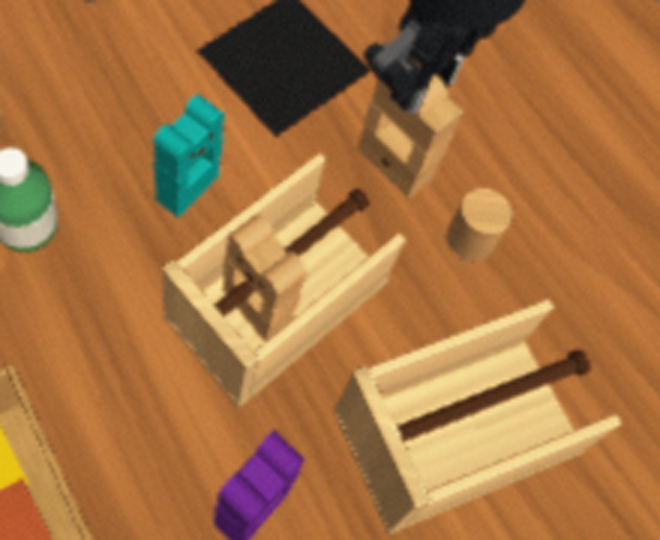

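Call:
servo_tool --plan '[[[255, 0, 0, 0, 0.9], [255, 0, 0, 0, 0.9], [255, 0, 0, 0, 0.9], [255, 0, 0, 0, 0.9], [255, 0, 0, 0, 0.98], [255, 0, 0.2, -0.11, 0], [255, 0, 0.5, -0.28, 0], [255, 0, 0.8, -0.46, 0], [255, 0, 0.8, -0.46, 0], [255, 0, 0.8, -0.46, 0], [255, 0, 0.8, -0.46, 0], [255, 0, 0.8, -0.46, 0], [255, 0, 0.7, -0.4, 0], [255, 0, 0.5, -0.28, 0], [255, 0, 0.26, -0.14, 0], [255, 0, 0, 0, 0], [255, 0, 0, 0, 0]]]'

```text
time: 8.05
eef_pos: [0.3955, 0.3526, 0.2049]
orientation: [0.705, 0.048, 0.706, -0.048]
force: [0.3, 0.0, -0.6]
width: 0.0262
```

Run:
```python
from plan import *
from fit import *
rep(); s=env.state(); p=s['eef_pos']
to((*loc(B,-.11),p[2]),-.138)
for n in('side','scene'):
    snap(n,n+'4'); z=np.load(f'pics/{n}4.npz'); C=cloud(n,z['d']).reshape(-1,3); Q=C[np.isfinite(C[:,0])]
    Q=Q[(np.abs(Q[:,0]-p[0])<.06)&(np.abs(Q[:,1]-p[1])<.06)]
    fit(Q,snow,(p[0],p[1],-.138,p[2]-.093),.09,.19,marg=.012,name=n)
    m=(Q[:,2]>.09); print(np.round(np.percentile(Q[m],[0,1,2],axis=0),3).tolist())
    im=cv2.imread(f'pics/{n}4.png')[170:380,190:430]; cv2.imwrite(f'pics/{n}4c.png',cv2.resize(im,None,fx=2.8,fy=2.8,interpolation=2))
```

```text
t 8.05 tcp [0.3955 0.3526 0.2049] zyaw -0.1365 xaxis [-5.e-04 -6.e-04 -1.e+00] w 0.0262 F [ 0.3  0.  -0.6] q [ 0.505  0.351  1.365 -0.     1.426  0.641]
-> [0.397  0.3528 0.2049] shift tool units [-0.     0.015  0.048]
   twist 0.02 -> shift after twist [-0.     0.015  0.048]
   twist -44.98 -> shift after twist [-0.    -0.015 -0.048]
   twist 45.02 -> shift after twist [-0.    -0.015 -0.048]
side xyz yaw [0.3936 0.3536 0.1126] -0.1374 n 339 med 0.0005
[[0.336, 0.293, 0.09], [0.337, 0.295, 0.098], [0.339, 0.297, 0.113]]
scene xyz yaw [0.3951 0.3527 0.1114] -0.1405 n 597 med 0.0005
[[0.376, 0.293, 0.09], [0.388, 0.295, 0.1], [0.392, 0.296, 0.115]]
```

View pics/side4c.png

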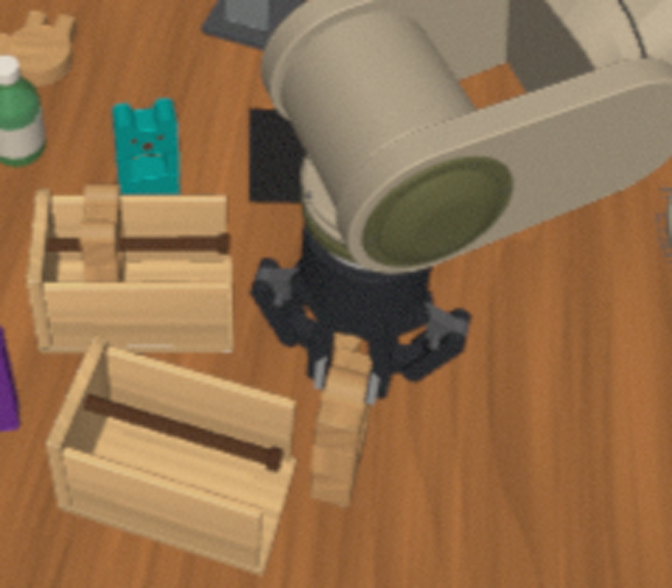

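View pics/scene4c.png

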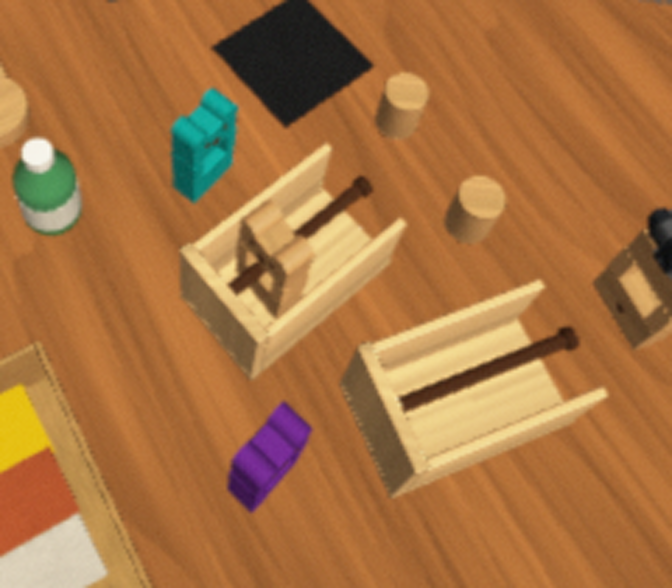

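Call:
servo_tool --plan '[[[255, 0.3, 0.02, 0, 0], [255, 0.6, 0, 0, 0], [255, 0.7, 0, 0, 0], [255, 0.5, 0, 0, 0], [255, 0.3, 0, 0, 0], [255, 0.1, 0, 0, 0], [255, 0, 0, 0, 0], [255, 0, 0, 0, 0]]]'

```text
time: 8.82
eef_pos: [0.3961, 0.3533, 0.1309]
orientation: [0.706, 0.049, 0.705, -0.049]
force: [-1.2, 1.2, -0.4]
width: 0.0267
```

Run:
```python
from plan import *
rep(); s=env.state(); p=s['eef_pos']
to((*loc(B,0),p[2]),-.138)
snap('scene','scene5');im=cv2.imread(f'pics/scene5.png')[250:380,300:450]; cv2.imwrite(f'pics/scene5c.png',cv2.resize(im,None,fx=4,fy=4,interpolation=2))
```

```text
t 8.82 tcp [0.3961 0.3533 0.1309] zyaw -0.1382 xaxis [ 1.e-03  6.e-04 -1.e+00] w 0.0267 F [-1.2  1.2 -0.4] q [ 0.505  0.422  1.484 -0.     1.235  0.643]
-> [0.506  0.3377 0.1309] shift tool units [ 3.000e-03 -1.200e-02  3.699e+00]
   twist -0.0 -> shift after twist [ 3.000e-03 -1.300e-02  3.699e+00]
   twist -45.0 -> shift after twist [ 3.000e-03  1.300e-02 -3.699e+00]
   twist 45.0 -> shift after twist [ 3.000e-03  1.300e-02 -3.699e+00]
```

View pics/scene5c.png

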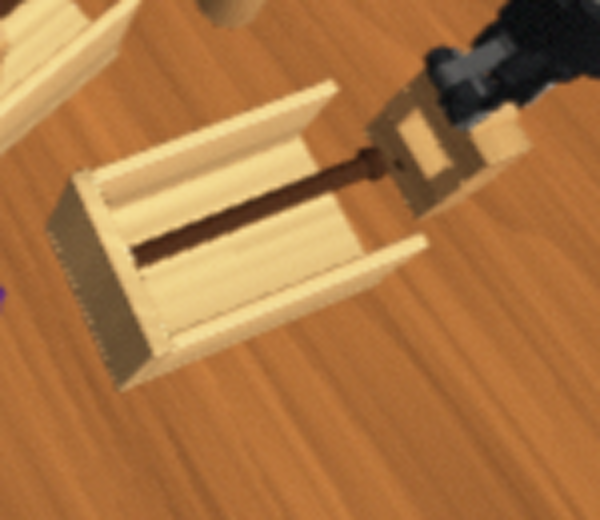

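Call:
servo_tool --plan '[[[255, 0, 0, 0.2, 0], [255, 0, 0, 0.4, 0], [255, 0, 0, 0.4, 0], [255, 0, 0, 0.4, 0], [255, 0, 0, 0.2, 0]]]'

```text
time: 9.28
eef_pos: [0.4455, 0.3463, 0.1303]
orientation: [0.706, 0.049, 0.705, -0.049]
force: [-0.2, -0.7, -1.7]
width: 0.0263
```

Call:
servo_tool --plan '[[[255, 0, 0, 0.3, 0], [255, 0, 0, 0.5, 0], [255, 0, 0, 0.6, 0], [255, 0, 0, 0.4, 0], [255, 0, 0, 0.2, 0], [255, 0, 0, 0.1, 0], [255, 0, 0, 0, 0], [255, 0.15, 0, 0, 0], [255, 0.1, 0, 0, 0], [255, 0.05, 0, 0, 0], [255, 0, 0, 0, 0], [255, 0, 0, 0, 0]]]'

```text
time: 10.28
eef_pos: [0.5053, 0.3382, 0.1213]
orientation: [0.705, 0.049, 0.706, -0.049]
force: [-0.4, -1.0, -1.4]
width: 0.0265
```

Run:
```python
from plan import *
rep(); s=env.state(); p=s['eef_pos']
to((*loc(B,0),p[2]),-.138)
snap('scene','scene6');im=cv2.imread(f'pics/scene6.png')[250:380,300:450]; cv2.imwrite(f'pics/scene6c.png',cv2.resize(im,None,fx=4,fy=4,interpolation=2))
```

```text
t 10.28 tcp [0.5053 0.3382 0.1213] zyaw -0.1376 xaxis [-2.e-04 -1.e-04 -1.e+00] w 0.0265 F [-0.4 -1.  -1.4] q [0.395 0.556 1.271 0.    1.315 0.533]
-> [0.506  0.3377 0.1213] shift tool units [-0.    -0.013  0.025]
   twist 0.01 -> shift after twist [-0.    -0.012  0.025]
   twist -44.99 -> shift after twist [-0.     0.012 -0.025]
   twist 45.01 -> shift after twist [-0.     0.012 -0.025]
```

View pics/scene6c.png

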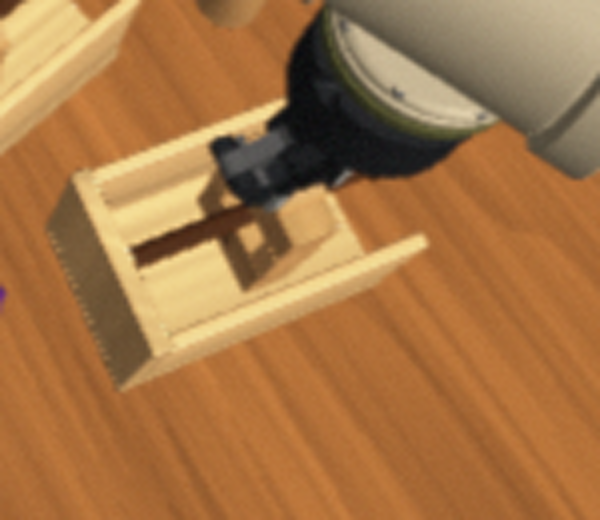

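Call:
servo_tool --plan '[[[255, 0.05, 0, 0, 0], [255, 0.04, 0, 0, 0], [255, 0, 0, 0, 0], [255, 0, 0, 0, 0]]]'

```text
time: 10.67
eef_pos: [0.5058, 0.3383, 0.1195]
orientation: [0.706, 0.049, 0.705, -0.048]
force: [-1.9, -0.5, 5.1]
width: 0.0263
```

Call:
servo_tool --plan '[[[220, 0, 0, 0, 0], [180, 0, 0, 0, 0], [150, 0, 0, 0, 0], [120, 0, 0, 0, 0], [105, 0, 0, 0, 0], [105, 0, 0, 0, 0], [105, -0.2, 0, 0, 0], [105, -0.5, 0, 0, 0], [105, -0.8, 0, 0, 0], [105, -0.8, 0, 0, 0], [105, -0.6, 0, 0, 0], [105, -0.1, 0, 0, 0]]]'

```text
time: 11.67
eef_pos: [0.5067, 0.3385, 0.2126]
orientation: [0.707, 0.05, 0.703, -0.048]
force: [-0.2, -0.2, -0.0]
width: 0.0503
```

Run:
```python
from plan import *
from fit import *
rep()
to((*loc(A,.033),.21),.15)
snap('wrist','w7'); z=np.load('pics/w7.npz'); C=wcloud(z).reshape(-1,3); C=C[np.isfinite(C[:,0])]
Q=C[(C[:,2]>.02)&(C[:,2]<.16)]
fit(Q,snow,(.506,.3377,-.138,.026),.105,.15,marg=.015,name='snow')
fit(Q,bear,(.6093,.1797,.15,.026),.105,.15,marg=.015,name='bear')
```

```text
t 11.67 tcp [0.5067 0.3385 0.2126] zyaw -0.1379 xaxis [ 0.006   0.0025 -1.    ] w 0.0503 F [-0.2 -0.2 -0. ] q [ 0.395  0.483  1.126 -0.     1.526  0.533]
-> [0.6069 0.1797 0.21  ] shift tool units [ 0.093 -4.784  4.036]
   twist -4.12 -> shift after twist [ 0.093 -5.733  2.511]
   twist 40.88 -> shift after twist [ 0.093  5.733 -2.511]
snow xyz yaw [0.5051 0.3389 0.0259] -0.1551 n 2366 med 0.0009
bear xyz yaw [0.6088 0.1796 0.0257] 0.1796 n 130 med 0.0005
```

View pics/w7.png

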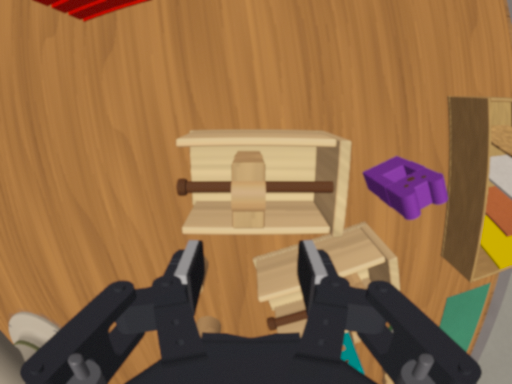

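Run:
```python
from plan import *
to((.609,.1797,.21),.18)
```

```text
-> [0.609  0.1797 0.21  ] shift tool units [ 0.04  -4.769  4.118]
   twist -4.55 -> shift after twist [ 0.04  -5.817  2.421]
   twist 40.45 -> shift after twist [ 0.04   5.817 -2.421]
```

Call:
servo_tool --plan '[[[105, 0, 0, 0, -0.9], [105, 0, 0, 0, -0.9], [105, 0, 0, 0, -0.9], [105, 0, 0, 0, -0.9], [105, 0, 0, 0, -0.95], [105, 0, -0.3, 0.12, 0], [105, 0, -0.7, 0.3, 0], [105, 0, -0.9, 0.37, 0], [105, 0, -0.9, 0.37, 0], [105, 0, -0.9, 0.37, 0], [105, 0, -0.9, 0.37, 0], [105, 0, -0.7, 0.3, 0], [105, 0, -0.4, 0.17, 0], [105, 0, -0.1, 0.05, 0], [105, 0, 0, 0, 0], [105, 0, 0, 0, 0]]]'

```text
time: 13.05
eef_pos: [0.6076, 0.1806, 0.2084]
orientation: [0.704, -0.063, 0.704, 0.064]
force: [-0.8, 0.9, 0.7]
width: 0.0501
```

Run:
```python
from plan import *
from fit import *
rep()
snap('wrist','w8'); z=np.load('pics/w8.npz'); C=wcloud(z).reshape(-1,3); C=C[np.isfinite(C[:,0])]
Q=C[(C[:,2]>.02)&(C[:,2]<.16)]
b=fit(Q,bear,(.6093,.1797,.15,.026),.105,.15,marg=.015,name='bear')
to((b[0],b[1],.118),.18)
```

```text
t 13.05 tcp [0.6076 0.1806 0.2084] zyaw 0.1799 xaxis [-6.e-04  3.e-04 -1.e+00] w 0.0501 F [-0.8  0.9  0.7] q [ 0.102  0.534  1.049  0.     1.559 -0.078]
bear xyz yaw [0.6093 0.1796 0.0261] 0.1551 n 2534 med 0.0006
-> [0.6093 0.1796 0.118 ] shift tool units [ 3.018 -0.058  0.052]
   twist 0.01 -> shift after twist [ 3.018 -0.058  0.052]
   twist -44.99 -> shift after twist [ 3.018  0.058 -0.052]
   twist 45.01 -> shift after twist [ 3.018  0.058 -0.052]
```

View pics/w8.png

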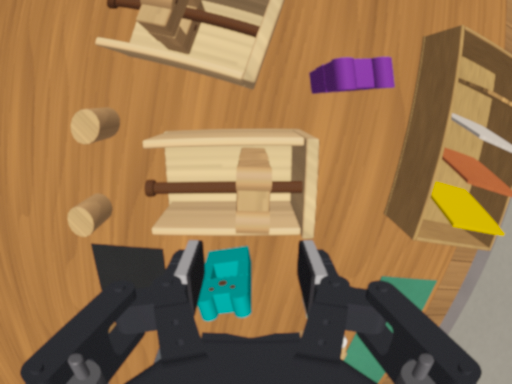

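Call:
servo_tool --plan '[[[105, 0.3, -0.06, 0.05, 0], [105, 0.7, 0, 0, 0], [105, 0.7, 0, 0, 0], [105, 0.6, 0, 0, 0], [105, 0.5, 0, 0, 0], [105, 0.2, 0, 0, 0], [105, 0, 0, 0, 0], [255, 0, 0, 0, 0], [255, 0, 0, 0, 0], [255, 0, 0, 0, 0], [255, 0, 0, 0, 0], [255, 0, 0, 0, 0], [255, 0, 0, 0, 0], [255, -0.1, 0, 0, 0], [255, -0.2, 0, 0, 0], [255, -0.1, 0, 0, 0], [255, 0, 0, 0, 0], [255, 0, 0, 0, 0]]]' --force 40

```text
time: 14.6
eef_pos: [0.61, 0.1783, 0.1307]
orientation: [0.704, -0.063, 0.704, 0.063]
force: [-0.2, 0.4, -1.5]
width: 0.0002
```

Run:
```python
from plan import *
from fit import *
rep(); p=env.state()['eef_pos']
to((*loc(A,-.11),p[2]),.187)
snap('side','s9');im=cv2.imread(f'pics/s9.png')[170:330,170:350]; cv2.imwrite(f'pics/s9c.png',cv2.resize(im,None,fx=3.5,fy=3.5,interpolation=2))
z=np.load('pics/s9.npz'); C=cloud('side',z['d']).reshape(-1,3); Q=C[np.isfinite(C[:,0])]
Q=Q[(np.abs(Q[:,0]-p[0])<.06)&(np.abs(Q[:,1]-p[1])<.04)]
fit(Q,bear,(p[0],p[1],.18,.036),.107,.17,marg=.012,name='bear')
```

```text
t 14.6 tcp [0.61   0.1783 0.1307] zyaw 0.1797 xaxis [ 3.e-04  0.e+00 -1.e+00] w 0.0002 F [-0.2  0.4 -1.5] q [ 0.098  0.593  1.171 -0.     1.378 -0.081]
-> [0.4664 0.1531 0.1307] shift tool units [-1.00e-03  3.10e-02 -4.86e+00]
   twist -0.1 -> shift after twist [-1.000e-03  6.600e-02 -4.859e+00]
   twist -45.1 -> shift after twist [-1.000e-03 -6.600e-02  4.859e+00]
   twist 44.9 -> shift after twist [-1.000e-03 -6.600e-02  4.859e+00]
bear xyz yaw [0.6179 0.1808 0.0352] 0.1824 n 358 med 0.001
```

View pics/s9c.png

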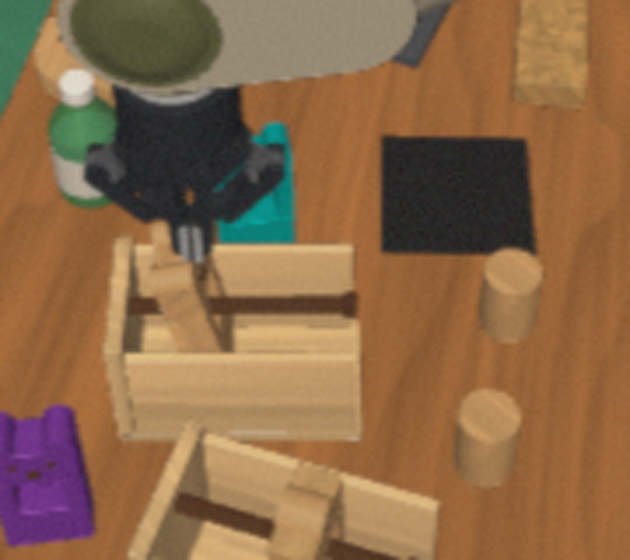

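Run:
```python
from plan import *
for n,b in(('scene',(220,200,360,320)),('wrist',(0,0,512,384))):
    snap(n,n+'10');im=cv2.imread(f'pics/{n}10.png')[b[1]:b[3],b[0]:b[2]]; f=min(800/im.shape[1],600/im.shape[0],4.5);cv2.imwrite(f'pics/{n}10c.png',cv2.resize(im,None,fx=f,fy=f,interpolation=2))
```

```text
(no output)
```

View pics/scene10c.png

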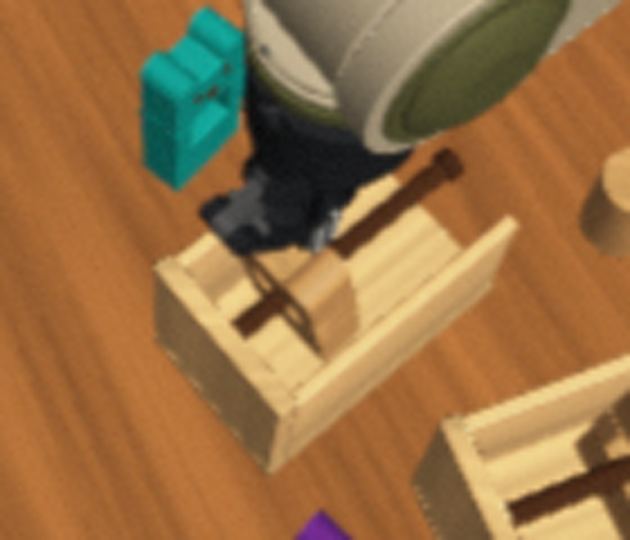

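View pics/wrist10c.png

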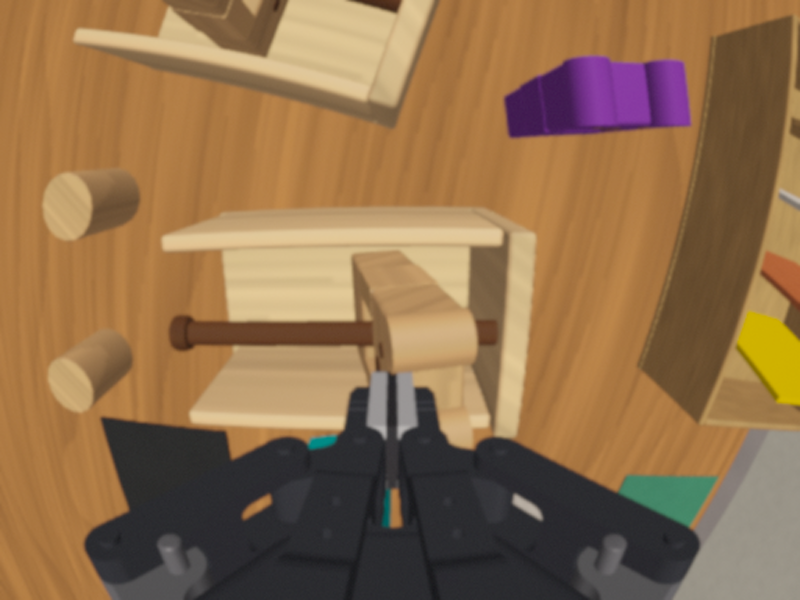

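Call:
servo_tool --plan '[[[255, 0, 0, -0.1, 0], [255, 0, 0, -0.15, 0], [255, 0, 0, -0.15, 0], [255, 0, 0, -0.15, 0], [255, 0, 0, -0.15, 0], [255, 0, 0, -0.15, 0], [255, -0.3, 0, -0.15, 0], [255, -0.7, 0, 0, 0], [105, -0.8, 0, 0, 0], [105, -0.6, 0, 0.4, 0], [105, -0.2, 0, 0.5, 0], [105, 0, 0, 0.3, 0], [105, 0, 0, 0, 0], [105, 0, 0, 0, 0]]]'

```text
time: 15.92
eef_pos: [0.6156, 0.1794, 0.2089]
orientation: [0.704, -0.063, 0.704, 0.063]
force: [-0.8, -1.1, 0.3]
width: 0.0501
```

Run:
```python
from plan import *
from fit import *
rep()
snap('wrist','w11'); z=np.load('pics/w11.npz'); C=wcloud(z).reshape(-1,3); C=C[np.isfinite(C[:,0])]
Q=C[(C[:,2]>.02)&(C[:,2]<.16)]
b=fit(Q,bear,(.6093,.1797,.15,.026),.105,.15,marg=.015,name='bear')
fit(Q,snow,(.506,.3377,-.138,.026),.105,.15,marg=.015,name='snow')
to((b[0],b[1],.112),.18)
im=cv2.imread('pics/w11.png')[90:270,120:360];cv2.imwrite('pics/w11c.png',cv2.resize(im,None,fx=3,fy=3,interpolation=2))
```

```text
t 15.92 tcp [0.6156 0.1794 0.2089] zyaw 0.1797 xaxis [ 0.  0. -1.] w 0.0501 F [-0.8 -1.1  0.3] q [ 0.099  0.547  1.024  0.     1.57  -0.081]
bear xyz yaw [0.5884 0.164  0.0262] 0.3889 n 2413 med 0.002
snow xyz yaw [0.5049 0.3408 0.0277] -0.1374 n 1341 med 0.0005
-> [0.5884 0.164  0.112 ] shift tool units [ 3.224 -0.343 -0.969]
   twist -0.0 -> shift after twist [ 3.224 -0.343 -0.969]
   twist -45.0 -> shift after twist [3.224 0.343 0.969]
   twist 45.0 -> shift after twist [3.224 0.343 0.969]
```

View pics/w11c.png

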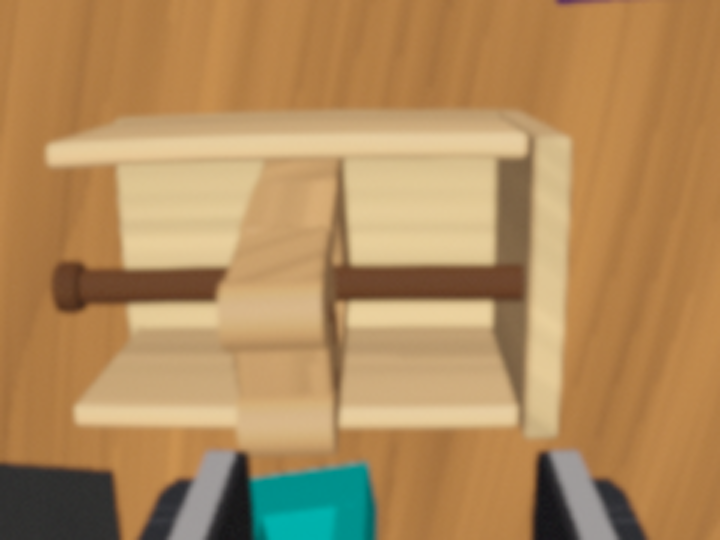

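Run:
```python
from plan import *
rep()
for n,b in(('scene',(230,200,350,310)),('side',(190,200,300,310)),('wrist',(120,90,360,270))):
    snap(n,n+'12');im=cv2.imread(f'pics/{n}12.png')[b[1]:b[3],b[0]:b[2]]; f=min(800/im.shape[1],600/im.shape[0],4.5);cv2.imwrite(f'pics/{n}12c.png',cv2.resize(im,None,fx=f,fy=f,interpolation=2))
z=np.load('pics/wrist12.npz'); C=wcloud(z)
W=C.reshape(-1,3); W=W[np.isfinite(W[:,0])]; c,s=np.cos(A[2]),np.sin(A[2]); d=W-[A[0],A[1],0]; L=np.stack([c*d[:,0]+s*d[:,1],-s*d[:,0]+c*d[:,1],d[:,2]],1)
m=(np.abs(L[:,0])<.08)&(np.abs(L[:,1])<.06)&(L[:,2]>.112)&(L[:,2]<.17); l=L[m]
for lo in np.arange(-.05,.05,.01):
    q=l[(l[:,1]>=lo)&(l[:,1]<lo+.01)]
    if len(q): print(round(lo,3),len(q),'x',np.round(np.percentile(q[:,0],[2,98]),3),'z',np.round(np.percentile(q[:,2],[2,50,98]),3))
```

```text
t 15.97 tcp [0.6152 0.1794 0.2087] zyaw 0.1798 xaxis [-5.e-04 -0.e+00 -1.e+00] w 0.0501 F [-1.1  0.1 -0.5] q [ 0.099  0.547  1.025 -0.     1.57  -0.081]
-0.05 30 x [-0.002  0.024] z [0.122 0.136 0.136]
-0.04 315 x [-0.004  0.024] z [0.118 0.139 0.14 ]
-0.03 435 x [-0.003  0.024] z [0.122 0.134 0.139]
-0.02 335 x [-0.003  0.023] z [0.117 0.134 0.136]
-0.01 248 x [-0.004  0.024] z [0.117 0.146 0.149]
0.0 498 x [-0.005  0.023] z [0.122 0.148 0.15 ]
0.01 682 x [-0.004  0.022] z [0.115 0.133 0.146]
0.02 39 x [-0.003  0.021] z [0.112 0.113 0.117]
```

View pics/scene12c.png

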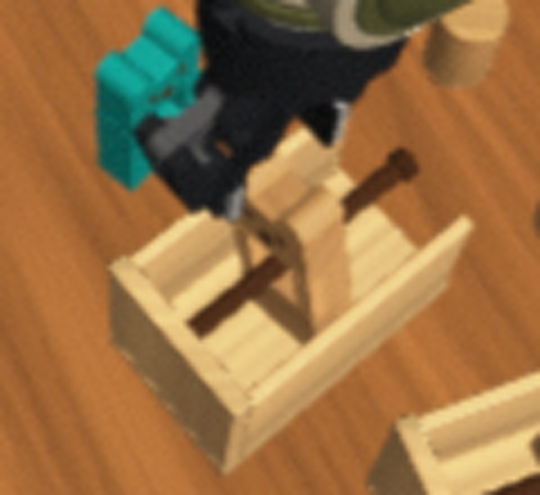

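View pics/side12c.png

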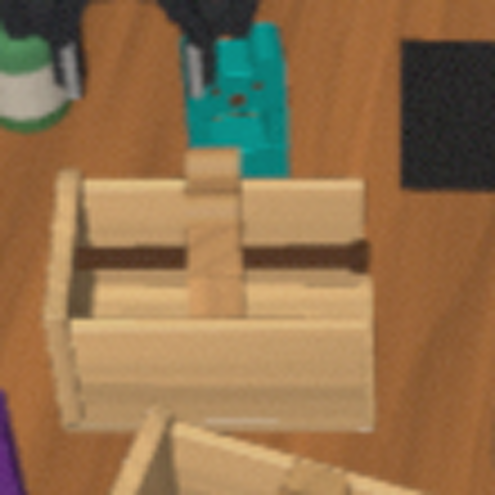

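View pics/wrist12c.png

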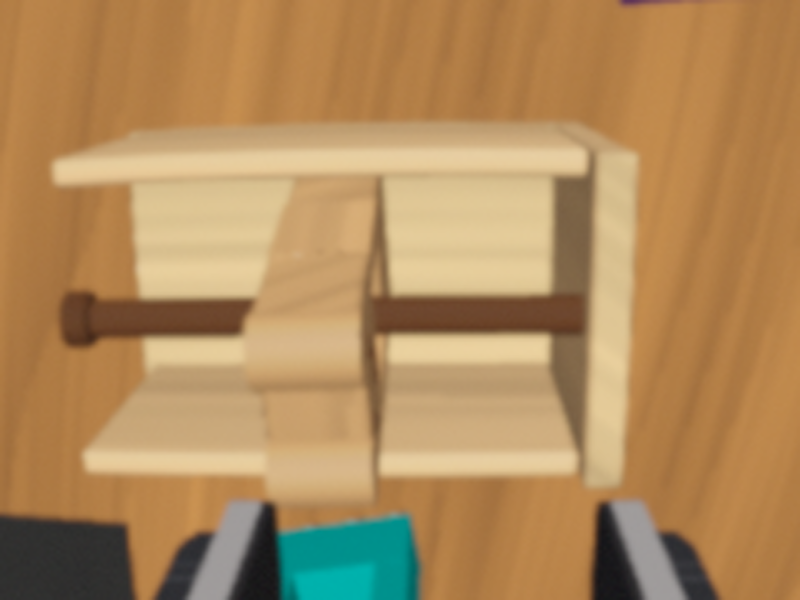

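Call:
servo_tool --plan '[[[105, 0, 0, -0.3, 0], [105, 0, 0, -0.4, 0], [105, 0, 0, -0.2, 0], [105, 0, 0, 0, 0], [105, 0, 0, 0, 0], [105, 0, 0, 0, 0], [105, 0, 0, 0, 0], [105, 0, 0, 0, 0]]]'

```text
time: 16.78
eef_pos: [0.5896, 0.1746, 0.2084]
orientation: [0.704, -0.063, 0.704, 0.063]
force: [-0.4, 0.1, 0.5]
width: 0.0501
```

```bash
cat > prof.py <<'E'
from plan import *
import sys
def prof(tag,S,zmin=.112):
    z=np.load(f'pics/{tag}.npz'); C=wcloud(z)
    W=C.reshape(-1,3); W=W[np.isfinite(W[:,0])]; c,s=np.cos(S[2]),np.sin(S[2]); d=W-[S[0],S[1],0]; L=np.stack([c*d[:,0]+s*d[:,1],-s*d[:,0]+c*d[:,1],d[:,2]],1)
    m=(np.abs(L[:,0])<.08)&(np.abs(L[:,1])<.06)&(L[:,2]>zmin)&(L[:,2]<.17); l=L[m]
    for lo in np.arange(-.05,.05,.01):
        q=l[(l[:,1]>=lo)&(l[:,1]<lo+.01)]
        if len(q): print(round(lo,3),len(q),'x',np.round(np.percentile(q[:,0],[2,98]),3),'z',np.round(np.percentile(q[:,2],[2,50,98]),3))
E
python3 - <<'E'
from prof import *
rep(); snap('wrist','w13'); prof('w13',A)
im=cv2.imread('pics/w13.png')[90:270,120:360];cv2.imwrite('pics/w13c.png',cv2.resize(im,None,fx=3,fy=3,interpolation=2))
E
```

```text
t 16.78 tcp [0.5896 0.1746 0.2084] zyaw 0.1797 xaxis [-1.e-04  0.e+00 -1.e+00] w 0.0501 F [-0.4  0.1  0.5] q [ 0.096  0.499  1.111  0.     1.532 -0.084]
-0.05 20 x [-0.004  0.023] z [0.134 0.135 0.136]
-0.04 300 x [-0.004  0.023] z [0.136 0.139 0.14 ]
-0.03 438 x [-0.004  0.023] z [0.131 0.135 0.139]
-0.02 322 x [-0.004  0.023] z [0.132 0.134 0.136]
-0.01 216 x [-0.005  0.023] z [0.128 0.146 0.149]
0.0 461 x [-0.005  0.022] z [0.145 0.148 0.15 ]
0.01 699 x [-0.005  0.022] z [0.115 0.133 0.146]
0.02 32 x [-0.003  0.021] z [0.112 0.113 0.115]
```

View pics/w13c.png

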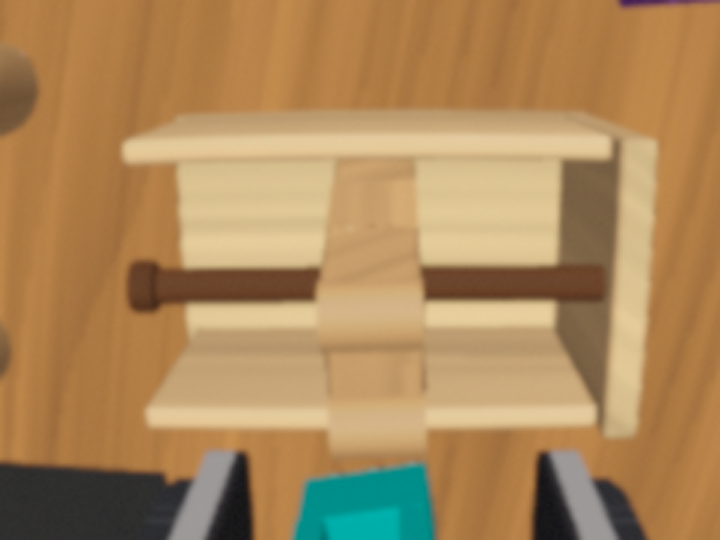

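```bash
cat > fit6.py <<'E'
from prof import *
from fit import *
def fitroll(W,x0,n=4,marg=.012,zlo=.112,zhi=.17):
    x=np.array(x0,float) # x,y,z,rx,ry,rz(yaw)
    def loc3(x,Q): return (Q-x[:3])@R.from_euler('ZYX',[x[5],x[4],x[3]]).as_matrix()
    for it in range(n):
        d=sdf(loc3(x,W),bear2); m=(np.abs(d)<marg/(1+.5*it))&(W[:,2]>zlo)&(W[:,2]<zhi); Q=W[m]
        r=least_squares(lambda y:sdf(loc3(y,Q),bear2),x,loss='soft_l1',f_scale=.002,x_scale=[.01,.01,.01,.1,.1,.1]); x=r.x
    print('fit6 pos',np.round(x[:3],4),'roll pitch yaw',np.round(x[3:],3),'n',m.sum(),'med',round(np.median(abs(r.fun)),4))
    return x
def cyl(y): return [((-14,y+10*np.cos(a)*-1,110-10*np.sin(a)),(14,y+10*np.cos(a),110+10*np.sin(a))) for a in np.radians([15,35,55,75,88])]
bear2=figure+cyl(19)+cyl(-19)
E
python3 - <<'E'
from fit6 import *
z=np.load('pics/w13.npz'); C=wcloud(z).reshape(-1,3); C=C[np.isfinite(C[:,0])]
p=loc(A,.0095,0.01)
for r0 in (.1,.25,.35):
    x=fitroll(C,(p[0],p[1],.028,r0,0,.187))
Rm=R.from_euler('ZYX',[x[5],x[4],x[3]]).as_matrix()
for nm,q in(('bot',(0,0,0)),('holec',(0,0,.058)),('h+',(0,.016,.074)),('h-',(0,-.016,.074)),('g97',(0,0,.097)),('top',(0,0,.11)),('bl',(0,-.029,.0)),('br',(0,.029,0)),('edge',(0,-.029,.075))):
    w=Rm@np.array(q)+x[:3]; d=w[:2]-A[:2]; c,s=np.cos(A[2]),np.sin(A[2]); print(nm,'A-frame',np.round([c*d[0]+s*d[1],-s*d[0]+c*d[1],w[2]],4),'world',np.round(w,4))
E
```

```text
fit6 pos [0.5816 0.1877 0.0279] roll pitch yaw [ 0.253 -0.008  0.218] n 2488 med 0.0004
fit6 pos [0.5816 0.1877 0.0279] roll pitch yaw [ 0.253 -0.008  0.218] n 2488 med 0.0004
fit6 pos [0.5816 0.1877 0.0279] roll pitch yaw [ 0.253 -0.008  0.218] n 2488 med 0.0004
bot A-frame [0.0095 0.0125 0.0279] world [0.5816 0.1877 0.0279]
holec A-frame [ 0.0095 -0.002   0.084 ] world [0.5842 0.1734 0.084 ]
h+ A-frame [0.009  0.0095 0.1035] world [0.5816 0.1846 0.1035]
h- A-frame [ 0.01   -0.0215  0.0955] world [0.5884 0.1543 0.0955]
g97 A-frame [ 0.0095 -0.0118  0.1218] world [0.586  0.1638 0.1218]
top A-frame [ 0.0095 -0.015   0.1344] world [0.5866 0.1606 0.1344]
bl A-frame [ 0.0105 -0.0156  0.0206] world [0.5877 0.1603 0.0206]
br A-frame [0.0086 0.0406 0.0351] world [0.5754 0.2151 0.0351]
edge A-frame [ 0.0104 -0.0343  0.0932] world [0.5911 0.1418 0.0932]
```

Run:
```python
from plan import *
to((*loc(A,.0098,-.019),.105),.2)
```

```text
-> [0.5877 0.1568 0.105 ] shift tool units [ 3.448 -0.574 -0.167]
   twist -0.29 -> shift after twist [ 3.448 -0.57  -0.179]
   twist -45.29 -> shift after twist [3.448 0.57  0.179]
   twist 44.71 -> shift after twist [3.448 0.57  0.179]
```

Call:
servo_tool --plan '[[[105, 0, 0, 0, -0.3], [105, 0.4, -0.35, -0.1, 0], [105, 0.7, -0.22, -0.08, 0], [105, 0.7, 0, 0, 0], [105, 0.7, 0, 0, 0], [105, 0.5, 0, 0, 0], [105, 0.3, 0, 0, 0], [105, 0.15, 0, 0, 0], [105, 0, 0, 0, 0], [105, 0, 0, 0, 0]]]'

```text
time: 17.67
eef_pos: [0.5878, 0.1568, 0.1059]
orientation: [0.704, -0.071, 0.703, 0.071]
force: [0.5, 0.4, -0.3]
width: 0.0503
```

Call:
servo_tool --plan '[[[150, 0, 0, 0, 0], [190, 0, 0, 0, 0], [255, 0, 0, 0, 0], [255, 0, 0, 0, 0], [255, 0, 0, 0, 0], [255, 0, 0, 0, 0]]]' --force 50

```text
time: 18.17
eef_pos: [0.5879, 0.1567, 0.1062]
orientation: [0.704, -0.071, 0.703, 0.071]
force: [-1.1, -1.8, 6.2]
width: 0.0264
```

Run:
```python
from plan import *
rep(); p=env.state()['eef_pos']
snap('side','s14');im=cv2.imread(f'pics/s14.png')[190:300,180:300]; cv2.imwrite(f'pics/s14c.png',cv2.resize(im,None,fx=5,fy=5,interpolation=2))
```

```text
t 18.17 tcp [0.5879 0.1567 0.1062] zyaw 0.2007 xaxis [ 0.002 -0.    -1.   ] w 0.0264 F [-1.1 -1.8  6.2] q [ 0.066  0.57   1.292 -0.     1.278 -0.134]
```

View pics/s14c.png

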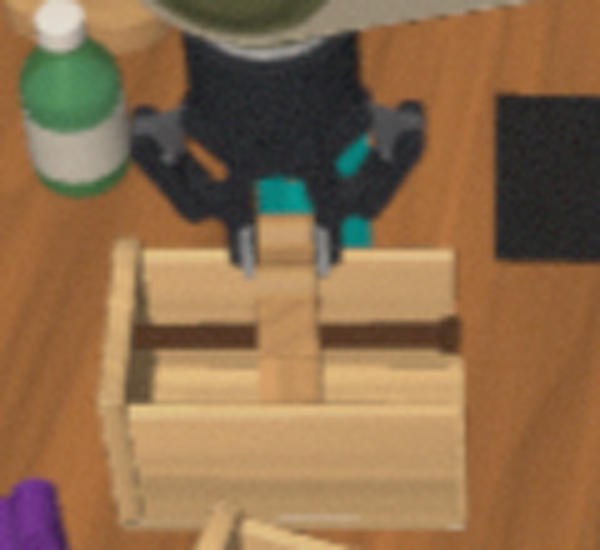

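Call:
servo_tool --plan '[[[255, -0.1, 0, 0, 0], [255, -0.15, 0.03, 0, 0], [255, -0.1, 0.03, 0, 0], [255, 0, 0, 0, 0], [255, 0, 0, 0, 0], [255, 0, 0, 0, 0]]]'

```text
time: 18.72
eef_pos: [0.5872, 0.1583, 0.1156]
orientation: [0.704, -0.071, 0.703, 0.071]
force: [1.0, -1.3, -0.5]
width: 0.0263
```

```bash
cat > meas.py <<'E'
from fit6 import *
def meas(tag,S=A,x0=None,names=('side','scene'),zlo=.112):
    p=env.state()['eef_pos']; out=[]
    for n in names:
        snap(n,n+tag); z=np.load(f'pics/{n}{tag}.npz'); C=(wcloud(z) if n=='wrist' else cloud(n,z['d'])).reshape(-1,3); Q=C[np.isfinite(C[:,0])]
        Q=Q[(np.abs(Q[:,0]-x0[0])<.08)&(np.abs(Q[:,1]-x0[1])<.08)]
        print(n,end=' '); x=fitroll(Q,x0,zlo=zlo,zhi=.25); out.append(x)
        Rm=R.from_euler('ZYX',[x[5],x[4],x[3]]).as_matrix(); w=Rm@np.array((0,0,.058))+x[:3]; d=w[:2]-S[:2]; c,s=np.cos(S[2]),np.sin(S[2]); print('   holec local',np.round([c*d[0]+s*d[1],-s*d[0]+c*d[1],w[2]],4), 'bot-tcp',np.round(x[:3]-p,4))
    return out
E
python3 - <<'E'
from meas import *
rep()
meas('15',x0=(.5816,.1887,.038,.25,0,.2),zlo=.102)
p=env.state()['eef_pos']; l=np.array(p)
c,s=np.cos(A[2]),np.sin(A[2]); d=p[:2]-A[:2]; y=-s*d[0]+c*d[1]; x=c*d[0]+s*d[1]
print(x,y)
to((*loc(A,-.105,y),p[2]),.187)
E
```

```text
t 18.72 tcp [0.5872 0.1583 0.1156] zyaw 0.2006 xaxis [ 3.e-04 -4.e-04 -1.e+00] w 0.0263 F [ 1.  -1.3 -0.5] q [ 0.069  0.561  1.279 -0.     1.301 -0.131]
side fit6 pos [0.5821 0.1886 0.0357] roll pitch yaw [ 0.241 -0.015  0.201] n 418 med 0.0009
   holec local [ 0.0096 -0.0005  0.092 ] bot-tcp [-0.0051  0.0304 -0.08  ]
scene fit6 pos [0.581  0.1886 0.0367] roll pitch yaw [0.254 0.001 0.227] n 373 med 0.0005
   holec local [ 0.0098 -0.001   0.0929] bot-tcp [-0.0062  0.0303 -0.0789]
0.009583926598421865 -0.0173652237097504
-> [0.4746 0.137  0.1156] shift tool units [-0.     0.052 -3.819]
   twist 0.19 -> shift after twist [-0.    -0.    -3.819]
   twist -44.81 -> shift after twist [-0.     0.     3.819]
   twist 45.19 -> shift after twist [-0.     0.     3.819]
```

Call:
servo_tool --plan '[[[255, -0.04, 0, 0, 0.19], [255, 0, 0, -0.15, 0], [255, 0, 0, -0.3, 0], [255, 0, 0, -0.5, 0], [255, 0, 0, -0.6, 0], [255, 0, 0, -0.6, 0], [255, 0, 0, -0.6, 0], [255, 0, 0, -0.5, 0], [255, 0, 0, -0.4, 0], [255, 0, 0, -0.2, 0], [255, -0.2, 0, 0, 0], [255, -0.5, 0, 0, 0], [255, -0.5, 0, 0, 0], [255, -0.2, 0, 0, 0], [255, 0, 0, 0, 0]]]'

```text
time: 20.07
eef_pos: [0.4747, 0.1372, 0.1603]
orientation: [0.705, -0.066, 0.703, 0.066]
force: [0.2, 0.5, -0.4]
width: 0.0268
```

Run:
```python
from meas import *
rep(); p=env.state()['eef_pos']
o=meas('16',x0=(p[0]-.005,p[1]+.03,p[2]-.08,.25,0,.2),zlo=.07)
x=np.mean(o,0)
# bear center (mid) to pad center
Rm=R.from_euler('ZYX',[x[5],x[4],x[3]]).as_matrix(); mid=Rm@np.array((0,0,.055))+x[:3]
t=np.array([.4545,-.0245])-mid[:2]; to((p[0]+t[0],p[1]+t[1],p[2]),.187)
im=cv2.imread(f'pics/scene16.png')[170:320,240:420]; cv2.imwrite(f'pics/scene16c.png',cv2.resize(im,None,fx=4,fy=4,interpolation=2))
```

```text
t 20.07 tcp [0.4747 0.1372 0.1603] zyaw 0.1875 xaxis [ 3.5e-03  4.0e-04 -1.0e+00] w 0.0268 F [ 0.2  0.5 -0.4] q [ 0.041  0.33   1.539  0.     1.27  -0.146]
side fit6 pos [0.4683 0.169  0.0807] roll pitch yaw [ 0.257 -0.008  0.202] n 749 med 0.0008
   holec local [-0.1054  0.0004  0.1368] bot-tcp [-0.0064  0.0318 -0.0796]
scene fit6 pos [0.4691 0.1681 0.0803] roll pitch yaw [ 0.253 -0.007  0.204] n 883 med 0.0005
   holec local [-0.1048 -0.0003  0.1365] bot-tcp [-0.0056  0.0309 -0.08  ]
-> [ 0.4581 -0.0421  0.1603] shift tool units [-0.062 -5.774 -1.62 ]
   twist 0.01 -> shift after twist [-0.062 -5.775 -1.617]
   twist -44.99 -> shift after twist [-0.062  5.775  1.617]
   twist 45.01 -> shift after twist [-0.062  5.775  1.617]
```

View pics/scene16c.png

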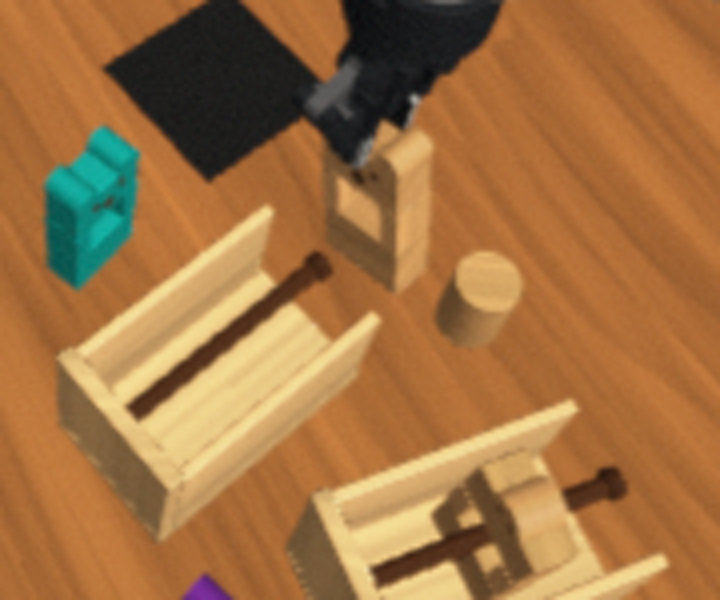

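Run:
```python
from plan import *
to((.4609,-.0569,.0915),.187)
```

```text
-> [ 0.4609 -0.0569  0.0915] shift tool units [ 2.231 -6.275 -1.62 ]
   twist 0.01 -> shift after twist [ 2.231 -6.276 -1.618]
   twist -44.99 -> shift after twist [2.231 6.276 1.618]
   twist 45.01 -> shift after twist [2.231 6.276 1.618]
```

Move over the mat and stop a few mm above contact.

Call:
servo_tool --plan '[[[255, 0, -0.3, -0.08, 0], [255, 0, -0.7, -0.18, 0], [255, 0, -0.9, -0.23, 0], [255, 0, -0.9, -0.23, 0], [255, 0, -0.9, -0.23, 0], [255, 0, -0.9, -0.23, 0], [255, 0, -0.7, -0.18, 0], [255, 0, -0.5, -0.13, 0], [255, 0, -0.3, -0.08, 0], [255, 0.2, -0.17, -0.04, 0], [255, 0.6, 0, 0, 0], [255, 0.6, 0, 0, 0], [255, 0.4, 0, 0, 0], [255, 0.2, 0, 0, 0], [255, 0, 0, 0, 0], [255, 0, 0, 0, 0]]]'

```text
time: 21.5
eef_pos: [0.4612, -0.0566, 0.0988]
orientation: [0.704, -0.066, 0.704, 0.066]
force: [-0.7, 0.2, -0.5]
width: 0.0263
```

Run:
```python
from meas import *
rep(); p=env.state()['eef_pos']
o=meas('17',x0=(p[0]-.005,p[1]+.03,p[2]-.08,.25,0,.2),zlo=.02)
to((.4609,-.0569,.0915),.187)
```

```text
t 21.5 tcp [ 0.4612 -0.0566  0.0988] zyaw 0.1879 xaxis [-2.e-04  2.e-04 -1.e+00] w 0.0263 F [-0.7  0.2 -0.5] q [-0.378  0.361  1.704  0.     1.077 -0.566]
side fit6 pos [ 0.4545 -0.0248  0.0193] roll pitch yaw [ 0.256 -0.003  0.189] n 570 med 0.001
   holec local [-0.1549 -0.1873  0.0754] bot-tcp [-0.0067  0.0318 -0.0796]
scene fit6 pos [ 0.4564 -0.0262  0.0207] roll pitch yaw [ 0.249 -0.007  0.203] n 684 med 0.0006
   holec local [-0.1533 -0.1886  0.077 ] bot-tcp [-0.0048  0.0304 -0.0781]
-> [ 0.4609 -0.0569  0.0915] shift tool units [ 0.265 -0.    -0.023]
   twist 0.01 -> shift after twist [ 0.265 -0.    -0.023]
   twist -44.99 -> shift after twist [0.265 0.    0.023]
   twist 45.01 -> shift after twist [0.265 0.    0.023]
```

Touch down gently with the grip relaxed to 20 N.

Call:
servo_tool --plan '[[[255, 0.1, 0, 0, 0], [255, 0.1, 0, 0, 0], [255, 0.05, 0, 0, 0], [255, 0.03, 0, 0, 0], [255, 0, 0, 0, 0], [255, 0, 0, 0, 0]]]' --force 20

```text
time: 22.1
eef_pos: [0.4612, -0.0569, 0.0906]
orientation: [0.704, -0.066, 0.704, 0.066]
force: [-0.2, 1.4, 1.9]
width: 0.0264
```

Call:
servo_tool --plan '[[[255, 0.03, 0.08, 0, 0], [255, 0, 0.1, 0, 0], [255, 0, 0.1, 0, 0], [255, 0, 0.1, 0, 0], [255, 0, 0.1, 0, 0], [255, 0.01, 0.1, 0, 0], [255, 0.02, 0.1, 0, 0], [255, 0.03, 0.08, 0, 0], [255, 0, 0, 0, 0], [255, 0, 0, 0, 0]]]'

```text
time: 22.93
eef_pos: [0.4589, -0.0355, 0.0897]
orientation: [0.706, -0.068, 0.702, 0.065]
force: [-1.2, -2.5, 15.5]
width: 0.0268
```

Run:
```python
from meas import *
rep(); p=env.state()['eef_pos']
o=meas('18',x0=(.4545,-.0245,.004,.05,0,.2),zlo=.012)
im=cv2.imread(f'pics/scene18.png')[120:260,220:400]; cv2.imwrite(f'pics/scene18c.png',cv2.resize(im,None,fx=4,fy=4,interpolation=2))
```

```text
t 22.93 tcp [ 0.4589 -0.0355  0.0897] zyaw 0.188 xaxis [ 0.0059 -0.0035 -1.    ] w 0.0268 F [-1.2 -2.5 15.5] q [-0.335  0.365  1.733 -0.002  1.037 -0.522]
side fit6 pos [ 0.4535 -0.0159  0.0081] roll pitch yaw [0.149 0.008 0.191] n 550 med 0.001
   holec local [-0.1536 -0.1723  0.0655] bot-tcp [-0.0054  0.0196 -0.0816]
scene fit6 pos [ 0.4549 -0.0166  0.0091] roll pitch yaw [0.148 0.008 0.187] n 622 med 0.0006
   holec local [-0.1524 -0.1732  0.0664] bot-tcp [-0.004   0.0189 -0.0807]
```

View pics/scene18c.png

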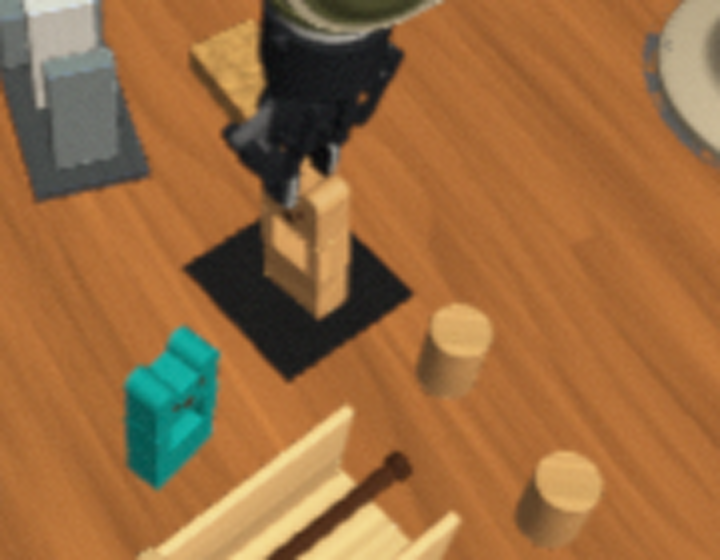

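Call:
servo_tool --plan '[[[255, 0, 0.1, 0, 0], [255, 0, 0.1, 0, 0], [255, 0, 0.1, 0, 0], [255, 0, 0.1, 0, 0], [255, 0, 0.1, 0, 0], [255, 0, 0.1, 0, 0], [255, 0, 0, 0, 0]]]'

```text
time: 23.62
eef_pos: [0.4539, -0.0164, 0.088]
orientation: [0.704, -0.066, 0.704, 0.066]
force: [0.7, -1.2, 6.6]
width: 0.0266
```

Run:
```python
from meas import *
rep(); p=env.state()['eef_pos']
o=meas('19',x0=(.4545,-.0145,.004,.05,0,.2),zlo=.012,names=('scene',))
```

```text
t 23.62 tcp [ 0.4539 -0.0164  0.088 ] zyaw 0.1878 xaxis [ 1.2e-03 -3.0e-04 -1.0e+00] w 0.0266 F [ 0.7 -1.2  6.6] q [-0.298  0.361  1.747  0.     1.032 -0.486]
scene fit6 pos [ 0.4529 -0.0098  0.006 ] roll pitch yaw [0.048 0.002 0.194] n 585 med 0.0006
   holec local [-0.1534 -0.1604  0.0639] bot-tcp [-0.001   0.0066 -0.0821]
```

Call:
servo_tool --plan '[[[255, 0, 0.1, 0, 0], [255, 0, 0.1, 0, 0], [255, 0, 0.05, 0, 0], [255, 0, 0, 0, 0]]]'

```text
time: 24.0
eef_pos: [0.4521, -0.009, 0.0878]
orientation: [0.704, -0.066, 0.704, 0.066]
force: [0.2, -1.4, 5.9]
width: 0.0261
```

Run:
```python
from meas import *
rep(); p=env.state()['eef_pos']
o=meas('20',x0=(.4545,-.0075,.004,.02,0,.2),zlo=.012,names=('scene',))
```

```text
t 24.0 tcp [ 0.4521 -0.009   0.0878] zyaw 0.1878 xaxis [ 2.e-04 -0.e+00 -1.e+00] w 0.0261 F [ 0.2 -1.4  5.9] q [-0.283  0.359  1.752  0.     1.031 -0.471]
scene fit6 pos [ 0.4512 -0.0039  0.0059] roll pitch yaw [0.037 0.007 0.19 ] n 578 med 0.0005
   holec local [-0.1538 -0.1536  0.0638] bot-tcp [-0.001   0.0051 -0.0819]
```

Call:
servo_tool --plan '[[[160, 0, 0, 0, 0], [150, 0, 0, 0, 0], [140, 0, 0, 0, 0], [120, 0, 0, 0, 0], [100, 0, 0, 0, 0], [90, 0, 0, 0, 0], [90, -0.3, 0, 0, 0], [90, -0.7, 0, 0, 0], [60, -0.8, 0, 0, 0], [30, -0.8, 0, 0, 0], [0, -0.7, 0, 0, 0], [0, -0.3, 0, 0, 0], [0, 0, 0, 0, 0]]]'

```text
time: 25.13
eef_pos: [0.4529, -0.0095, 0.1976]
orientation: [0.705, -0.067, 0.703, 0.066]
force: [-0.3, 0.9, -1.0]
width: 0.0856
```

Run:
```python
from meas import *
rep(); p=env.state()['eef_pos']
o=meas('21',x0=(.4515,-.004,.004,.0,0,.19),zlo=.012,names=('scene','side','wrist'))
x=o[2]
to((x[0],x[1],.19),x[5]+np.pi/2)
im=cv2.imread(f'pics/side21.png')[150:300,180:360]; cv2.imwrite(f'pics/side21c.png',cv2.resize(im,None,fx=4,fy=4,interpolation=2))
```

```text
t 25.13 tcp [ 0.4529 -0.0095  0.1976] zyaw 0.1875 xaxis [ 0.004 -0.001 -1.   ] w 0.0856 F [-0.3  0.9 -1. ] q [-0.283  0.222  1.578  0.     1.338 -0.471]
scene fit6 pos [ 0.4513 -0.0033  0.0046] roll pitch yaw [-0.001 -0.001  0.187] n 688 med 0.0005
   holec local [-0.1539 -0.1508  0.0626] bot-tcp [-0.0016  0.0062 -0.1931]
side fit6 pos [ 0.4496 -0.0029  0.0033] roll pitch yaw [-0.006  0.     0.19 ] n 522 med 0.0007
   holec local [-0.1555 -0.1499  0.0613] bot-tcp [-0.0033  0.0066 -0.1943]
wrist fit6 pos [ 0.4499 -0.0029  0.005 ] roll pitch yaw [0.003 0.002 0.188] n 2657 med 0.0003
   holec local [-0.1551 -0.1505  0.063 ] bot-tcp [-0.003   0.0066 -0.1927]
-> [ 0.4499 -0.0029  0.19  ] shift tool units [ 0.161  0.216 -0.018]
   twist -22.51 -> shift after twist [0.161 0.018 0.216]
   twist 22.49 -> shift after twist [ 0.161 -0.018 -0.216]
```

View pics/side21c.png

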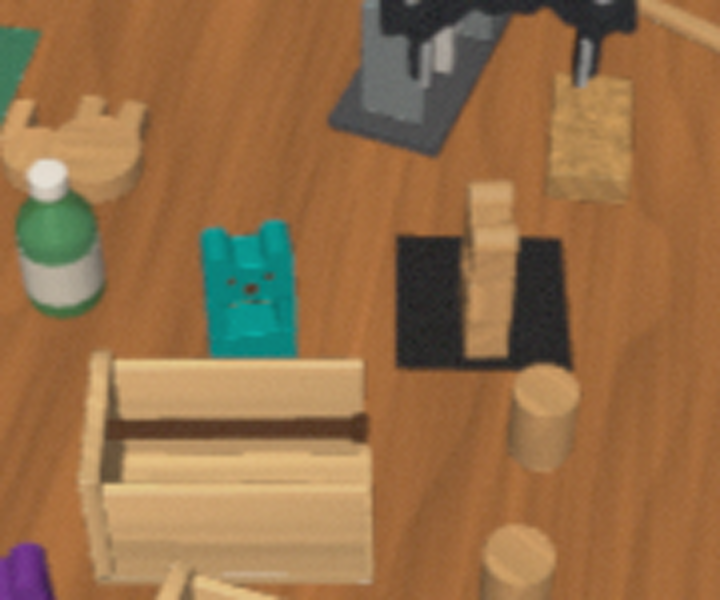

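View pics/wrist21.png

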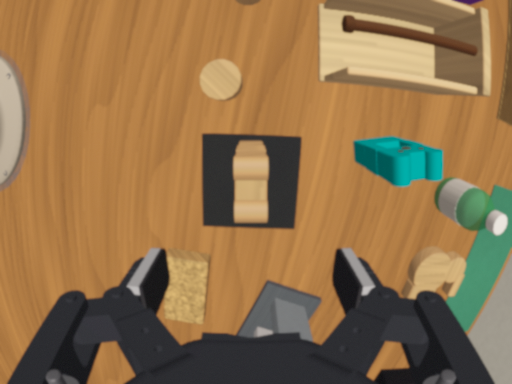

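Call:
servo_tool --plan '[[[0, 0, 0, 0, 1], [0, 0, 0, 0, 1], [0, 0, 0, 0, 1], [0, 0, 0, 0, 1], [0, 0, 0, 0, 1], [0, 0, 0, 0, 1], [0, 0, 0, 0, 1], [0, 0, 0, 0, 1], [0, 0, 0, 0, 1], [0, 0, 0, 0, 1], [0, 0, 0, 0, 1], [0, 0, 0, 0, 1], [0, 0, 0, 0, 1], [0, 0, 0, 0, 1], [0, 0, 0, 0, 1], [0, 0, 0, 0, 1], [0, 0, 0, 0, 1], [0, 0, 0, 0, 1], [0, 0, 0, 0, 1], [0, 0, 0, 0, 1]]]'

```text
time: 26.95
eef_pos: [0.4517, -0.0092, 0.1945]
orientation: [0.58, 0.403, 0.582, -0.403]
force: [-0.7, -0.4, -0.1]
width: 0.0857
```

Call:
servo_tool --plan '[[[0, 0, 0, 0, 1], [0, 0, 0, 0, 1], [0, 0, -0.02, -0.21, 0.5], [0, 0, 0, 0, 0], [0, 0, 0, 0, 0]]]'

```text
time: 27.37
eef_pos: [0.4498, -0.0032, 0.1949]
orientation: [0.544, 0.45, 0.546, -0.451]
force: [-0.2, 0.9, 0.9]
width: 0.0853
```

Run:
```python
from plan import *
rep()
to((.4503,-.003,.092),.188+np.pi/2)
```

```text
t 27.37 tcp [ 0.4498 -0.0032  0.1949] zyaw -1.3817 xaxis [-1.7e-03  5.0e-04 -1.0e+00] w 0.0853 F [-0.2  0.9  0.9] q [-0.271  0.221  1.587 -0.     1.335  1.11 ]
-> [ 0.4503 -0.003   0.092 ] shift tool units [ 3.43e+00  2.30e-02 -1.00e-03]
   twist -44.98 -> shift after twist [ 3.43e+00 -2.20e-02  1.00e-03]
   twist 0.02 -> shift after twist [ 3.43e+00  2.20e-02 -1.00e-03]
```

Call:
servo_tool --plan '[[[0, 0.4, 0.02, 0, 0], [0, 0.8, 0, 0, 0], [0, 0.9, 0, 0, 0], [0, 0.8, 0, 0, 0], [0, 0.4, 0, 0, 0], [0, 0.2, 0, 0, 0], [0, 0.06, 0, 0, 0], [0, 0, 0, 0, 0], [50, 0, 0, 0, 0], [60, 0, 0, 0, 0], [255, 0, 0, 0, 0], [255, 0, 0, 0, 0], [255, 0, 0, 0, 0], [255, 0, 0, 0, 0], [255, 0, 0, 0, 0]]]' --force 40

```text
time: 28.62
eef_pos: [0.4513, -0.0032, 0.09]
orientation: [0.545, 0.451, 0.544, -0.451]
force: [-0.5, 1.8, 6.2]
width: 0.0559
```

Run:
```python
from meas import *
rep(); p=env.state()['eef_pos']
o=meas('22',x0=(.4505,-.003,.004,.0,0,.19),zlo=.012,names=('scene',))
im=cv2.imread(f'pics/scene22.png')[100:250,200:380]; cv2.imwrite(f'pics/scene22c.png',cv2.resize(im,None,fx=4,fy=4,interpolation=2))
```

```text
t 28.62 tcp [ 0.4513 -0.0032  0.09  ] zyaw -1.3832 xaxis [ 2.1e-03 -2.0e-04 -1.0e+00] w 0.0559 F [-0.5  1.8  6.2] q [-0.271  0.353  1.752  0.     1.034  1.112]
scene fit6 pos [ 0.4513 -0.0032  0.0048] roll pitch yaw [-0.     0.     0.185] n 645 med 0.0005
   holec local [-0.1539 -0.1508  0.0628] bot-tcp [-0.     -0.0001 -0.0852]
```

View pics/scene22c.png

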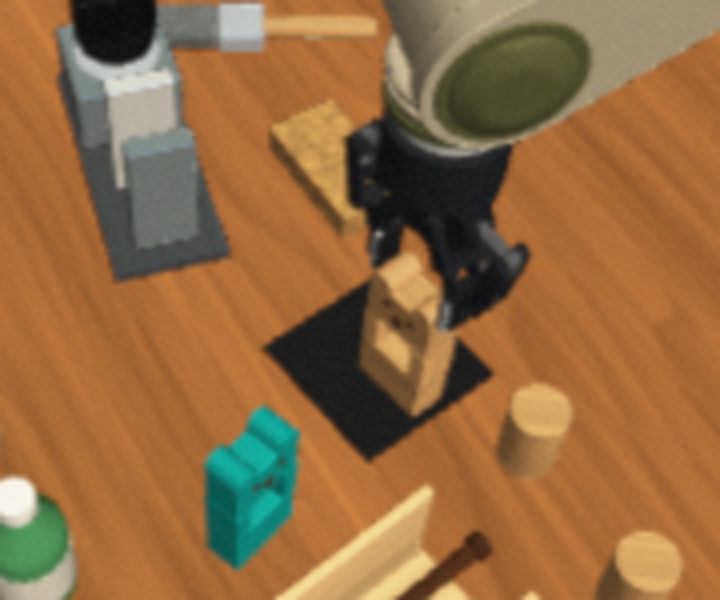

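Call:
servo_tool --plan '[[[255, -0.1, 0, 0, 0], [255, -0.3, 0, 0, 0], [255, -0.6, 0, 0, -1], [255, -0.8, 0, 0, -1], [255, -0.8, 0, 0, -1], [255, -0.8, 0, 0, -1], [255, -0.6, 0, 0, -1], [255, -0.4, 0, 0, -1], [255, 0, 0, 0, -1], [255, 0, 0, 0, -1], [255, 0, 0, 0, -1], [255, 0, 0, 0, -1], [255, 0, 0, 0, -1], [255, 0, 0, 0, -1], [255, 0, 0, 0, -1], [255, 0, 0, 0, -1], [255, 0, 0, 0, -1], [255, 0, 0, 0, -1], [255, 0, 0, 0, -0.6], [255, 0, 0, 0, 0]]]'

```text
time: 30.33
eef_pos: [0.4506, -0.0032, 0.2211]
orientation: [0.703, 0.079, 0.703, -0.079]
force: [-0.5, -0.1, -1.8]
width: 0.0562
```

Run:
```python
from plan import *
rep()
to((.5353,-.2241,.222),-.223)
```

```text
t 30.33 tcp [ 0.4506 -0.0032  0.2211] zyaw -0.2229 xaxis [-0.e+00 -1.e-04 -1.e+00] w 0.0562 F [-0.5 -0.1 -1.8] q [-0.271  0.198  1.537 -0.     1.407 -0.048]
-> [ 0.5353 -0.2241  0.222 ] shift tool units [-0.029 -6.557  4.382]
   twist 0.0 -> shift after twist [-0.029 -6.557  4.382]
   twist -45.0 -> shift after twist [-0.029  6.557 -4.382]
   twist 45.0 -> shift after twist [-0.029  6.557 -4.382]
```

Call:
servo_tool --plan '[[[255, 0, -0.25, 0.17, 0], [255, 0, -0.6, 0.4, 0], [255, 0, -0.8, 0.53, 0], [255, 0, -0.9, 0.6, 0], [255, 0, -0.9, 0.6, 0], [255, 0, -0.9, 0.6, 0], [255, 0, -0.8, 0.53, 0], [255, 0, -0.7, 0.47, 0], [255, 0, -0.5, 0.33, 0], [255, 0, -0.2, 0.15, 0], [255, 0, 0, 0, 0], [255, 0, 0, 0, 0], [255, 0, 0, 0, 0]]]'

```text
time: 31.42
eef_pos: [0.5349, -0.223, 0.2211]
orientation: [0.703, 0.079, 0.703, -0.079]
force: [0.6, -0.4, -1.8]
width: 0.0562
```

```bash
cat > clampfit.py <<'E'
from meas import *
def clampprof(tag,n,c0=(.5243,-.2729,-.223)):
    z=np.load(f'pics/{n}{tag}.npz'); C=(wcloud(z) if n=='wrist' else cloud(n,z['d'])).reshape(-1,3); W=C[np.isfinite(C[:,0])]
    c,s=np.cos(c0[2]),np.sin(c0[2]); d=W-[c0[0],c0[1],0]; L=np.stack([c*d[:,0]+s*d[:,1],-s*d[:,0]+c*d[:,1],d[:,2]],1)
    for nm,m in (('wall top',(L[:,1]>.06)&(L[:,1]<.11)&(np.abs(L[:,2]-.118)<.004)&(np.abs(L[:,0])<.04)),('jaw top',(L[:,1]>-.005)&(L[:,1]<.05)&(np.abs(L[:,2]-.118)<.004)&(np.abs(L[:,0])<.04)),('bar top',(L[:,1]<-.03)&(L[:,1]>-.1)&(np.abs(L[:,2]-.131)<.005)&(np.abs(L[:,0])<.06))):
        l=L[m]
        if len(l)>10:
            print(n,nm,len(l),'x',np.round(np.percentile(l[:,0],[1,99]),4),'y',np.round(np.percentile(l[:,1],[1,99]),4),'z',round(np.median(l[:,2]),4))
            if len(l)>60:
                pc=np.linalg.eigh(np.cov(l[:,:2].T))[1][:,1]; print('    axis angle in clamp frame',round(np.arctan(pc[1]/pc[0]),3))
E
python3 - <<'E'
from clampfit import *
rep(); p=env.state()['eef_pos']
o=meas('23',x0=(p[0],p[1],p[2]-.085,.0,0,-.223-np.pi/2+np.pi),zlo=.13,names=('side','scene','wrist'))
for n in('side','scene','wrist'): clampprof('23',n)
E
```

```text
t 31.42 tcp [ 0.5349 -0.223   0.2211] zyaw -0.224 xaxis [-1.e-04  3.e-04 -1.e+00] w 0.0562 F [ 0.6 -0.4 -1.8] q [-0.599  0.427  1.196  0.     1.519 -0.375]
side fit6 pos [ 0.5334 -0.2226  0.1341] roll pitch yaw [ 1.00e-03 -3.00e-03  1.35e+00] n 751 med 0.0009
   holec local [-0.114  -0.3818  0.1921] bot-tcp [-0.0014  0.0005 -0.087 ]
scene fit6 pos [ 0.5351 -0.2235  0.1357] roll pitch yaw [-0.003  0.003  1.345] n 746 med 0.0008
   holec local [-0.1126 -0.3826  0.1937] bot-tcp [ 0.0003 -0.0005 -0.0854]
wrist fit6 pos [ 0.5343 -0.2238  0.1357] roll pitch yaw [-0.     0.003  1.346] n 6744 med 0.0002
   holec local [-0.1134 -0.3828  0.1937] bot-tcp [-0.0006 -0.0008 -0.0854]
side wall top 72 x [-0.0256  0.022 ] y [0.0712 0.0905] z 0.1165
    axis angle in clamp frame -0.005
side bar top 36 x [-0.0331  0.0001] y [-0.0677 -0.0522] z 0.1285
scene wall top 104 x [-0.0238  0.0257] y [0.0712 0.0897] z 0.1185
    axis angle in clamp frame -0.007
scene bar top 30 x [0.014  0.0329] y [-0.0696 -0.0523] z 0.1297
wrist wall top 1101 x [-0.0243  0.0248] y [0.0699 0.0876] z 0.1184
    axis angle in clamp frame -0.002
wrist bar top 780 x [-0.031   0.0316] y [-0.069  -0.0538] z 0.1302
    axis angle in clamp frame -0.018
```

View pics/wrist23.png

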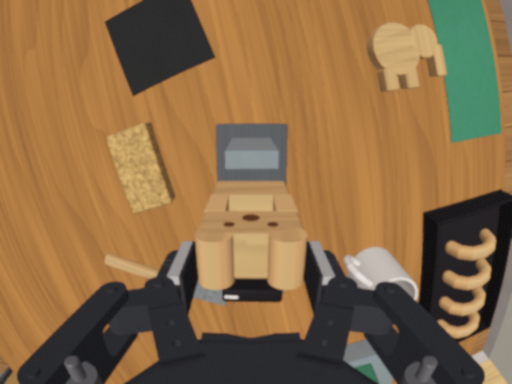

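View pics/side23.png

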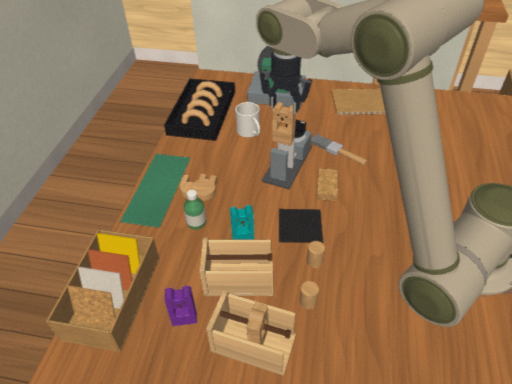

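Call:
servo_tool --plan '[[[255, 0, -0.06, 0.03, 0], [255, 0.3, 0, 0, 0], [255, 0.6, 0, 0, 0], [255, 0.7, 0, 0, 0], [255, 0.7, 0, 0, 0], [255, 0.6, 0, 0, 0], [255, 0.5, 0, 0, 0], [255, 0.3, 0, 0, 0], [255, 0.2, 0, 0, 0], [255, 0.1, 0, 0, 0], [255, 0.07, 0, 0, 0], [255, 0, 0, 0, 0], [255, 0, 0, 0, 0]]]'

```text
time: 32.65
eef_pos: [0.5359, -0.2262, 0.0994]
orientation: [0.703, 0.079, 0.702, -0.079]
force: [0.1, 0.5, -1.2]
width: 0.056
```

Run:
```python
from clampfit import *
rep(); p=env.state()['eef_pos']
o=meas('24',x0=(p[0],p[1],p[2]-.085,.0,0,1.346),zlo=.06,names=('side','scene'))
im=cv2.imread(f'pics/scene24.png')[80:180,190:310]; cv2.imwrite(f'pics/scene24c.png',cv2.resize(im,None,fx=5,fy=5,interpolation=2))
```

```text
t 32.65 tcp [ 0.5359 -0.2262  0.0994] zyaw -0.2245 xaxis [ 1.e-03 -7.e-04 -1.e+00] w 0.056 F [ 0.1  0.5 -1.2] q [-0.603  0.536  1.381 -0.     1.224 -0.378]
side fit6 pos [ 0.5346 -0.2269  0.013 ] roll pitch yaw [-0.003  0.011  1.328] n 275 med 0.001
   holec local [-0.1136 -0.3854  0.0709] bot-tcp [-0.0013 -0.0007 -0.0865]
scene fit6 pos [ 0.5362 -0.2255  0.0149] roll pitch yaw [ 0.    -0.011  1.348] n 296 med 0.0007
   holec local [-0.112  -0.3856  0.0728] bot-tcp [ 0.0003  0.0007 -0.0846]
```

View pics/scene24c.png

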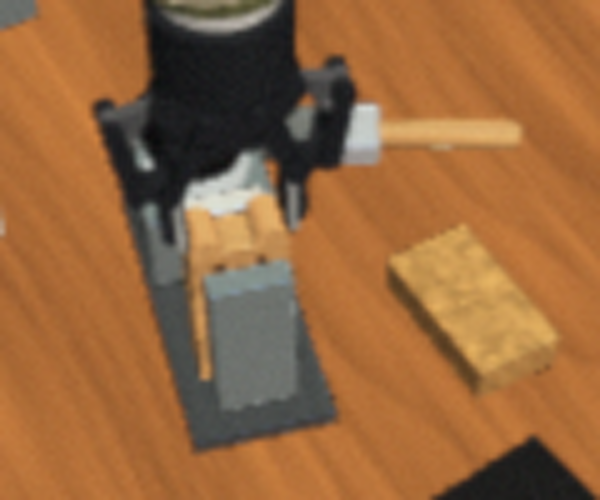

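Now lower the last ~1.5 mm, until contact.

Call:
servo_tool --plan '[[[255, 0.04, 0, 0, 0], [255, 0.03, 0, 0, 0], [255, 0, 0, 0, 0], [255, 0, 0, 0, 0]]]'

```text
time: 33.08
eef_pos: [0.5359, -0.2264, 0.098]
orientation: [0.703, 0.079, 0.702, -0.08]
force: [-0.3, 0.3, 7.9]
width: 0.0561
```

Call:
servo_tool --plan '[[[80, 0, 0, 0, 0], [60, 0, 0, 0, 0], [30, 0, 0, 0, 0], [0, 0, 0, 0, 0], [0, 0, 0, 0, 0], [0, -0.2, 0, 0, 0], [0, -0.6, 0, 0, 0], [0, -0.8, 0, 0, 0], [0, -0.8, 0, 0, 0], [0, -0.6, 0, 0, 0], [0, -0.3, 0, 0, 0], [0, 0, 0, 0, 0]]]'

```text
time: 34.08
eef_pos: [0.5362, -0.2264, 0.1979]
orientation: [0.704, 0.078, 0.701, -0.08]
force: [-0.1, 0.9, 0.1]
width: 0.0854
```

Run:
```python
from clampfit import *
rep(); p=env.state()['eef_pos']
o=meas('25',x0=(.5355,-.2262,.012,.0,0,1.346),zlo=.06,names=('side','scene','wrist'))
for n in('side','scene','wrist'): clampprof('25',n)
to((.511,-.332,p[2]),-.223+np.pi/2)
im=cv2.imread(f'pics/side25.png')[90:200,240:370]; cv2.imwrite(f'pics/side25c.png',cv2.resize(im,None,fx=5,fy=5,interpolation=2))
```

```text
t 34.08 tcp [ 0.5362 -0.2264  0.1979] zyaw -0.2244 xaxis [ 0.0033 -0.0023 -1.    ] w 0.0854 F [-0.1  0.9  0.1] q [-0.603  0.445  1.234 -0.     1.458 -0.378]
side fit6 pos [ 0.535  -0.2282  0.0113] roll pitch yaw [-0.012  0.016  1.333] n 284 med 0.0008
   holec local [-0.1137 -0.3863  0.0693] bot-tcp [-0.0012 -0.0018 -0.1865]
scene fit6 pos [ 0.5354 -0.2284  0.0131] roll pitch yaw [0.007 0.012 1.358] n 291 med 0.0006
   holec local [-0.1126 -0.3872  0.0711] bot-tcp [-0.0009 -0.002  -0.1848]
wrist fit6 pos [ 0.5356 -0.2271  0.013 ] roll pitch yaw [-1.000e-03 -2.000e-03  1.347e+00] n 3045 med 0.0003
   holec local [-0.1129 -0.3865  0.071 ] bot-tcp [-0.0007 -0.0007 -0.1849]
side wall top 103 x [-0.0283  0.0241] y [0.0605 0.0899] z 0.1169
    axis angle in clamp frame 0.006
side jaw top 53 x [-0.0293  0.0206] y [0.012  0.0478] z 0.1174
side bar top 70 x [-0.0331  0.0295] y [-0.0685 -0.0508] z 0.1284
    axis angle in clamp frame -0.007
scene wall top 126 x [-0.0241  0.0276] y [0.0602 0.0893] z 0.1185
    axis angle in clamp frame -0.019
scene jaw top 63 x [-0.0223  0.027 ] y [0.0107 0.0471] z 0.1187
    axis angle in clamp frame 0.257
scene bar top 88 x [-0.0288  0.0275] y [-0.0695 -0.0512] z 0.13
    axis angle in clamp frame -0.052
wrist wall top 1527 x [-0.0247  0.0251] y [0.0606 0.0878] z 0.1184
    axis angle in clamp frame 0.005
wrist jaw top 974 x [-0.0244  0.0248] y [0.0118 0.0469] z 0.1186
    axis angle in clamp frame -0.005
wrist bar top 920 x [-0.0308  0.0309] y [-0.0697 -0.0533] z 0.1302
    axis angle in clamp frame -0.028
-> [ 0.511  -0.332   0.1979] shift tool units [-1.170e-01 -3.634e+00  3.000e-03]
   twist -22.52 -> shift after twist [-1.170e-01  2.000e-03 -3.634e+00]
   twist 22.48 -> shift after twist [-1.170e-01 -2.000e-03  3.634e+00]
```

View pics/side25c.png

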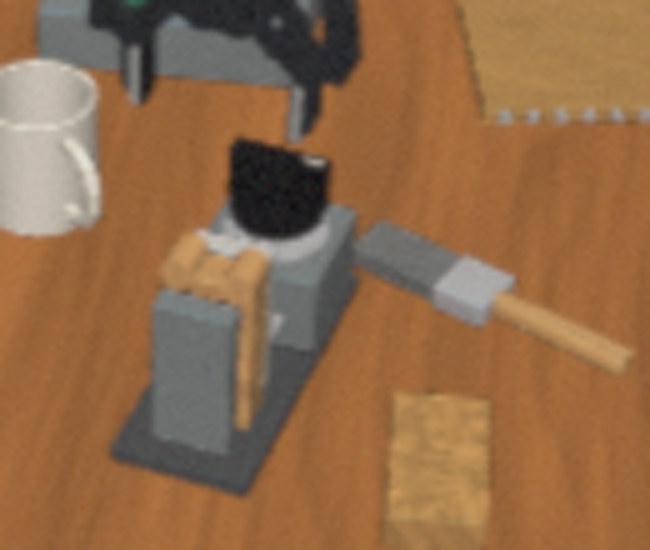

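View pics/wrist25.png

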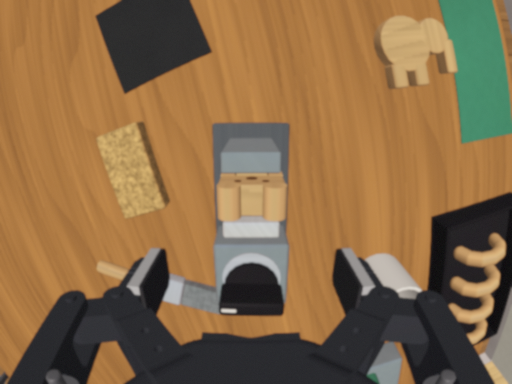

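Call:
servo_tool --plan '[[[30, 0, -0.4, 0, 0], [60, 0, -0.9, 0, 0], [90, 0, -1, 0, 0], [105, 0, -0.8, 0, 0], [105, 0, -0.53, 0, 0], [105, 0, 0, 0, -1], [105, 0, 0, 0, -1], [105, 0, 0, 0, -1], [105, 0, 0, 0, -1], [105, 0, 0, 0, -1], [105, 0, 0, 0, -1], [105, 0, 0, 0, -1], [105, 0, 0, 0, -1], [105, 0, 0, 0, -1], [105, 0, 0, 0, -1], [105, 0, 0, 0, -1], [105, 0, 0, 0, -1], [105, 0, 0, 0, -1], [105, 0, 0, 0, -1], [105, 0, 0, 0, -1]]]'

```text
time: 35.9
eef_pos: [0.5111, -0.3323, 0.1949]
orientation: [0.647, -0.283, 0.648, 0.284]
force: [-0.7, -0.1, -0.1]
width: 0.0504
```

Call:
servo_tool --plan '[[[105, 0, 0, 0, -1], [105, 0, 0, 0, -1], [105, 0, 0, 0, -1], [105, 0, 0, 0, -1], [105, 0, 0, 0, -1], [105, 0, 0, 0, -1], [105, 0, 0, 0, -1], [105, 0, 0, 0, -0.2], [105, 0, 0, 0, 0], [105, 0, 0, 0, 0]]]'

```text
time: 36.73
eef_pos: [0.5112, -0.3323, 0.1953]
orientation: [0.558, -0.434, 0.558, 0.435]
force: [-0.2, -0.5, -0.0]
width: 0.0503
```

Run:
```python
from clampfit import *
rep(); p=env.state()['eef_pos']
snap('wrist','wrist26'); clampprof('26','wrist')
to((.5109,-.3322,.105),-.245+np.pi/2)
```

```text
t 36.73 tcp [ 0.5112 -0.3323  0.1953] zyaw 1.3234 xaxis [-5.e-04  5.e-04 -1.e+00] w 0.0503 F [-0.2 -0.5 -0. ] q [-0.77   0.498  1.15   0.     1.494 -2.094]
wrist wall top 904 x [-0.0247  0.0241] y [0.069 0.087] z 0.1184
    axis angle in clamp frame 0.002
wrist jaw top 1208 x [-0.0281  0.0248] y [0.0108 0.0477] z 0.1184
    axis angle in clamp frame -0.068
wrist bar top 1451 x [-0.0312  0.0311] y [-0.0703 -0.0546] z 0.1304
    axis angle in clamp frame -0.018
-> [ 0.5109 -0.3322  0.105 ] shift tool units [ 3.015e+00  1.200e-02 -3.000e-03]
   twist -0.03 -> shift after twist [ 3.015e+00  1.200e-02 -3.000e-03]
   twist -45.03 -> shift after twist [ 3.015e+00 -1.200e-02  3.000e-03]
   twist 44.97 -> shift after twist [ 3.015e+00 -1.200e-02  3.000e-03]
```

View pics/wrist26.png

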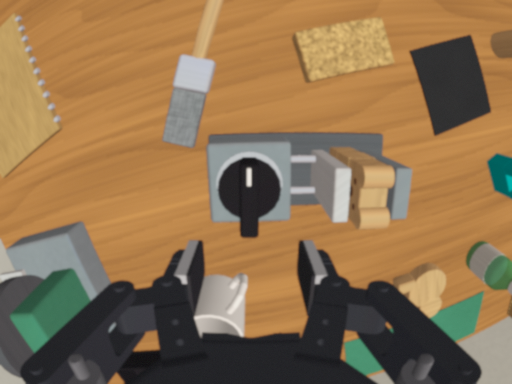

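Run:
```python
from clampfit import *
z=np.load('pics/wrist26.npz'); W=wcloud(z)
for v in range(150,242,6): print(v,' '.join(f'{1000*W[v,u,2]:4.0f}' for u in range(206,296,6)))
im=cv2.imread('pics/wrist26.png')[120:250,190:330]; cv2.imwrite('pics/w26c.png',cv2.resize(im,None,fx=4.5,fy=4.5,interpolation=2))
```

```text
150   -1   69   69   71   70   70   70   69   72   71   71   69   69   71   65
156    1   71   71   71   70   73   73   73   72   71   72   72   71   70   37
162    2   69   71   71   73   91  121  121  122   92   72   73   71   71   70
168    1   72   70   72   93   93  130  131  130   93   92   91   72   71   71
174    0   71   73   94   93   94  130  131  131   92   94   93   73   71   68
180    0   70   73   92   93   92  130  131  130   93   94   93   92   70   69
186   -0   69   91   94   93   93  130  130  130   94   92   93   92   70   68
192    0   70   93   93   92   93  131  132  130   92   92   93   92   71   68
198    0   70   70   93   91   92  130  131  132   92   92   93   93   69   68
204    1   71   72   94   93   93  131  129  131   93   93   94   71   71   67
210    1   70   71   70   94   92  132  131  130   93   92   71   70   70   68
216    0   70   70   71   70   92  130  131  130   93   71   70   71   71   68
222    1   -0   70   70    0    2  130  130  130    0   -0    1    1    1    0
228   -0   -0    2    1    1    0  131  130  131    1    2    1    2    1   -1
234    1   -1   -1   -0    1    1  131  131  131    2    1    1    2    0    1
240  nan    1    1   -0   -0    1    0   -0   -1    0   -0    1    1    1    2
```

View pics/w26c.png

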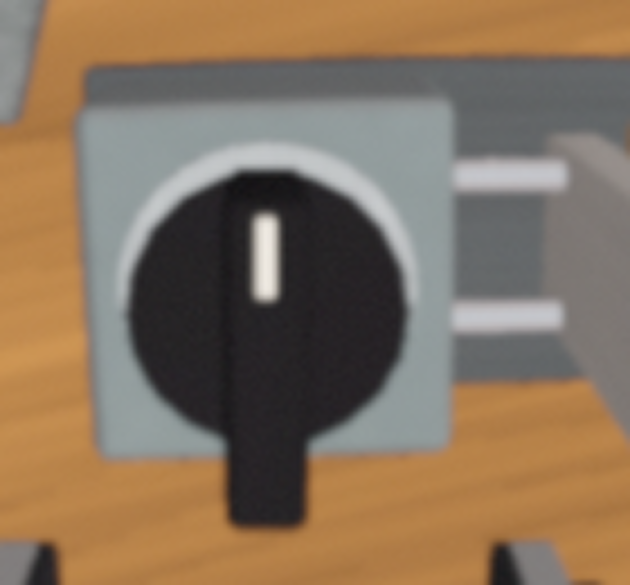

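Call:
servo_tool --plan '[[[105, 0.4, 0, -0.02, 0], [105, 0.8, 0, 0, 0], [105, 0.8, 0, 0, 0], [105, 0.6, 0, 0, 0], [105, 0.3, 0, 0, 0], [105, 0.08, 0, 0, 0], [105, 0, 0, 0, 0], [160, 0, 0, 0, 0], [190, 0, 0, 0, 0], [255, 0, 0, 0, 0], [255, 0, 0, 0, 0], [255, 0, 0, 0, 0], [255, 0, 0, 0, 0]]]' --force 70

```text
time: 37.87
eef_pos: [0.5116, -0.3335, 0.1077]
orientation: [0.557, -0.436, 0.558, 0.434]
force: [-2.2, -1.5, 5.6]
width: 0.0127
```

Run:
```python
from plan import *
rep()
```

```text
t 37.87 tcp [ 0.5116 -0.3335  0.1077] zyaw 1.3252 xaxis [ 0.0017 -0.0023 -1.    ] w 0.0127 F [-2.2 -1.5  5.6] q [-7.710e-01  5.720e-01  1.284e+00 -1.000e-03  1.283e+00 -2.096e+00]
```

Call:
servo_tool --plan '[[[255, 0.1, 0, 0, 0], [255, 0.1, 0, 0, 0], [255, 0.1, 0, 0, 0], [255, 0.1, 0, 0, 0], [255, 0, 0, 0, 0], [255, 0, 0, 0, 0]]]'

```text
time: 38.37
eef_pos: [0.5117, -0.3337, 0.0965]
orientation: [0.557, -0.436, 0.557, 0.434]
force: [-3.0, -0.7, 12.3]
width: 0.0125
```

Run:
```python
from clampfit import *
rep()
n='side'; snap(n,'side27'); clampprof('27',n); snap('wrist','wrist27'); clampprof('27','wrist')
z=np.load('pics/wrist27.npz'); W=wcloud(z); L=W.reshape(-1,3)
d=np.hypot(L[:,0]-.5109,L[:,1]+.3322); m=(d<.03)&(L[:,2]<.1)&(L[:,2]>.072); print('skirt z',np.median(L[m,2]),m.sum())
```

```text
t 38.37 tcp [ 0.5117 -0.3337  0.0965] zyaw 1.3252 xaxis [ 0.0024 -0.003  -1.    ] w 0.0125 F [-3.  -0.7 12.3] q [-7.710e-01  5.830e-01  1.298e+00 -1.000e-03  1.257e+00 -2.096e+00]
side wall top 104 x [-0.0272  0.0249] y [0.0602 0.0916] z 0.1168
    axis angle in clamp frame -0.039
side jaw top 54 x [-0.0293  0.0205] y [0.0116 0.0499] z 0.1174
side bar top 22 x [-0.0116  0.0104] y [-0.0705 -0.0414] z 0.13
wrist wall top 1241 x [-0.0249  0.0231] y [0.0684 0.0868] z 0.1185
    axis angle in clamp frame -0.051
wrist jaw top 2697 x [-0.0284  0.0255] y [0.0104 0.047 ] z 0.1184
    axis angle in clamp frame -0.099
wrist bar top 577 x [-0.0112  0.01  ] y [-0.0815 -0.0426] z 0.131
    axis angle in clamp frame 1.546
skirt z 0.08147107389150202 2901
```

View pics/wrist27.png

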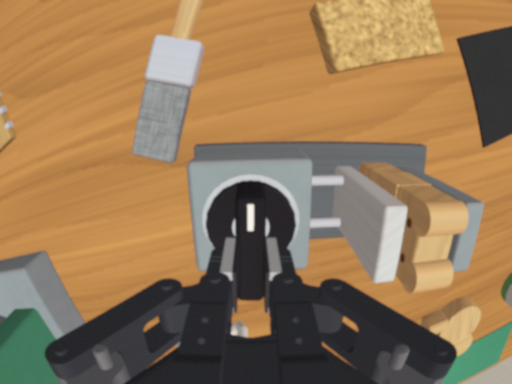

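Call:
servo_tool --plan '[[[255, 0, 0, 0, 0.5], [255, 0, 0, 0, 0.9], [255, 0, 0, 0, 0.9], [255, 0, 0, 0, 0.9], [255, 0, 0, 0, 0.9], [255, 0, 0, 0, 0.9]]]'

```text
time: 38.97
eef_pos: [0.5117, -0.3337, 0.0966]
orientation: [0.625, -0.332, 0.625, 0.329]
force: [-3.0, -1.1, 12.3]
width: 0.0127
```

Run:
```python
from clampfit import *
rep(); print(env.state()['wrist_torque'])
snap('wrist','wrist28'); z=np.load('pics/wrist28.npz'); W=wcloud(z); L=W.reshape(-1,3)
d=np.hypot(L[:,0]-.5109,L[:,1]+.3322); m=(d<.03)&(L[:,2]<.1)&(L[:,2]>.072); print('skirt z',np.median(L[m,2]),m.sum()); clampprof('28','wrist')
```

```text
t 38.97 tcp [ 0.5117 -0.3337  0.0966] zyaw 0.9732 xaxis [ 0.0025 -0.0033 -1.    ] w 0.0127 F [-3.  -1.1 12.3] q [-7.710e-01  5.830e-01  1.298e+00 -1.000e-03  1.257e+00 -1.744e+00]
[-0.04833333  0.45953115  0.04976897]
skirt z 0.08153798725404053 2997
wrist wall top 1751 x [-0.025   0.0235] y [0.0687 0.0866] z 0.1184
    axis angle in clamp frame -0.033
wrist jaw top 3007 x [-0.0284  0.0251] y [0.0143 0.0474] z 0.1185
    axis angle in clamp frame -0.083
wrist bar top 578 x [-0.0145  0.0094] y [-0.0776 -0.0417] z 0.131
    axis angle in clamp frame 1.193
```

View pics/wrist28.png

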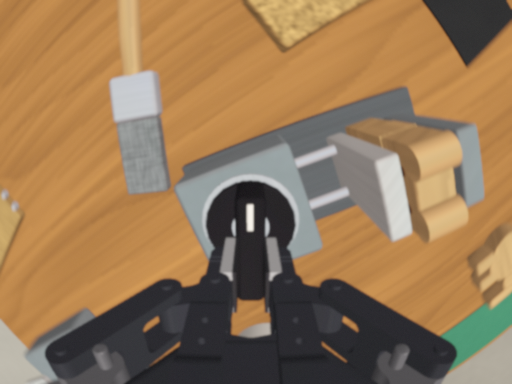

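Call:
servo_tool --plan '[[[255, 0, 0, 0, 0.9], [255, 0, 0, 0, 0.9], [255, 0, 0, 0, 0.9], [255, 0, 0, 0, 0.9], [255, 0, 0, 0, 0.9], [255, 0, 0, 0, 0.9], [255, 0, 0, 0, 0.9], [255, 0, 0, 0, 0.9], [255, 0, 0, 0, 0.9], [255, 0, 0, 0, 0.9], [255, 0, 0, 0, 0.9], [255, 0, 0, 0, 0.9], [255, 0, 0, 0, 0.9], [255, 0, 0, 0, 0.8], [255, 0, 0, 0, 0.6], [255, 0, 0, 0, 0.6], [255, 0, 0, 0, 0.4], [255, 0, 0, 0, 0]]]'

```text
time: 40.52
eef_pos: [0.5117, -0.3338, 0.0967]
orientation: [0.708, 0.002, 0.706, -0.004]
force: [-3.5, -0.8, 12.9]
width: 0.0125
```

Run:
```python
from clampfit import *
rep(); print(env.state()['wrist_torque'])
snap('wrist','wrist29'); z=np.load('pics/wrist29.npz'); W=wcloud(z); L=W.reshape(-1,3)
d=np.hypot(L[:,0]-.5109,L[:,1]+.3322); m=(d<.03)&(L[:,2]<.1)&(L[:,2]>.072); print('skirt z',np.median(L[m,2]),m.sum()); clampprof('29','wrist')
```

```text
t 40.52 tcp [ 0.5117 -0.3338  0.0967] zyaw -0.0085 xaxis [ 0.0022 -0.0037 -1.    ] w 0.0125 F [-3.5 -0.8 12.9] q [-7.710e-01  5.830e-01  1.298e+00 -1.000e-03  1.257e+00 -7.620e-01]
[-0.14520503  0.47094553  0.59552388]
skirt z 0.08152302911638476 3124
wrist wall top 551 x [-0.0071  0.0243] y [0.0609 0.0788] z 0.1185
    axis angle in clamp frame 0.386
wrist jaw top 3671 x [-0.0245  0.0246] y [0.0247 0.0472] z 0.1185
    axis angle in clamp frame 0.01
wrist bar top 573 x [-0.0199  0.0181] y [-0.0711 -0.0485] z 0.1311
    axis angle in clamp frame 0.218
```

View pics/wrist29.png

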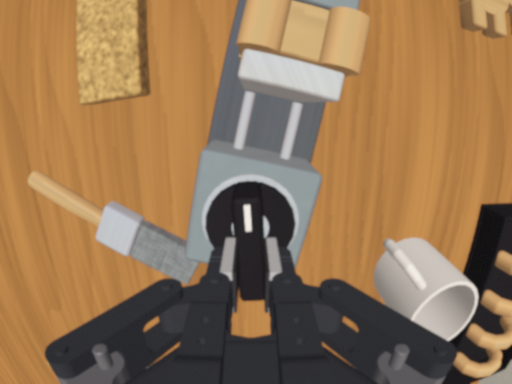

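Call:
servo_tool --plan '[[[255, 0, 0, 0, -0.3], [255, -0.1, 0, 0, 0], [255, -0.1, 0, 0, 0], [255, -0.1, 0, 0, 0], [255, -0.08, 0, 0, 0], [255, 0, 0, 0, 0], [190, 0, 0, 0, 0], [160, 0, 0, 0, 0], [120, 0, 0, 0, 0], [105, 0, 0, 0, 0], [105, -0.2, 0, 0, 0], [105, -0.6, 0, 0, 0], [105, -0.8, 0, 0, 0], [105, -0.8, 0, 0, 0], [105, -0.6, 0, 0, 0], [105, -0.2, 0, 0, 0], [105, 0, 0, 0, 0]]]'

```text
time: 41.98
eef_pos: [0.5116, -0.333, 0.2032]
orientation: [0.708, -0.005, 0.706, 0.004]
force: [0.4, 1.0, -0.1]
width: 0.05
```

Run:
```python
from clampfit import *
rep(); p=env.state()['eef_pos']
o=meas('30',x0=(.533,-.219,.012,.0,0,1.346),zlo=.06,names=('side','scene','wrist'))
z=np.load('pics/wrist30.npz'); W=wcloud(z); L=W.reshape(-1,3)
d=np.hypot(L[:,0]-.5109,L[:,1]+.3332); m=(d<.03)&(L[:,2]<.1)&(L[:,2]>.075); print('skirt z',np.median(L[m,2]),m.sum())
m=(d<.04)&(L[:,2]>.124)&(L[:,2]<.136);l=L[m]; pc=np.linalg.eigh(np.cov(l[:,:2].T))[1][:,1]; print('bar yaw',np.arctan(pc[1]/pc[0]),'z',np.median(l[:,2]),'ctr',l.mean(0))
clampprof('30','wrist')
im=cv2.imread(f'pics/side30.png')[60:220,230:400]; cv2.imwrite(f'pics/side30c.png',cv2.resize(im,None,fx=3.7,fy=3.7,interpolation=2))
```

```text
t 41.98 tcp [ 0.5116 -0.333   0.2032] zyaw 0.0129 xaxis [ 0.0022 -0.002  -1.    ] w 0.05 F [ 0.4  1.  -0.1] q [-0.771  0.493  1.137  0.     1.509 -0.784]
side fit6 pos [ 0.5364 -0.2196  0.0111] roll pitch yaw [-0.006  0.007  1.365] n 261 med 0.0008
   holec local [-0.1107 -0.3788  0.0691] bot-tcp [ 0.0248  0.1134 -0.1921]
scene fit6 pos [ 0.5377 -0.2129  0.0132] roll pitch yaw [ 0.013 -0.065  1.362] n 277 med 0.0009
   holec local [-0.1088 -0.3767  0.0711] bot-tcp [ 0.0261  0.1201 -0.19  ]
wrist fit6 pos [ 0.5366 -0.2206  0.0129] roll pitch yaw [ 0.002 -0.011  1.35 ] n 3123 med 0.0006
   holec local [-0.1107 -0.3809  0.0709] bot-tcp [ 0.025   0.1125 -0.1903]
skirt z 0.09257532518966849 1826
bar yaw -1.5197623828360876 z 0.13037048696864875 ctr [ 0.51074931 -0.3318298   0.1302301 ]
wrist wall top 1240 x [-0.0244  0.0241] y [0.0631 0.0872] z 0.1186
    axis angle in clamp frame -0.01
wrist jaw top 1216 x [-0.0245  0.0245] y [0.0245 0.0469] z 0.1184
    axis angle in clamp frame 0.006
wrist bar top 1396 x [-0.0136  0.0138] y [-0.0923 -0.0314] z 0.1304
    axis angle in clamp frame -1.298
```

View pics/side30c.png

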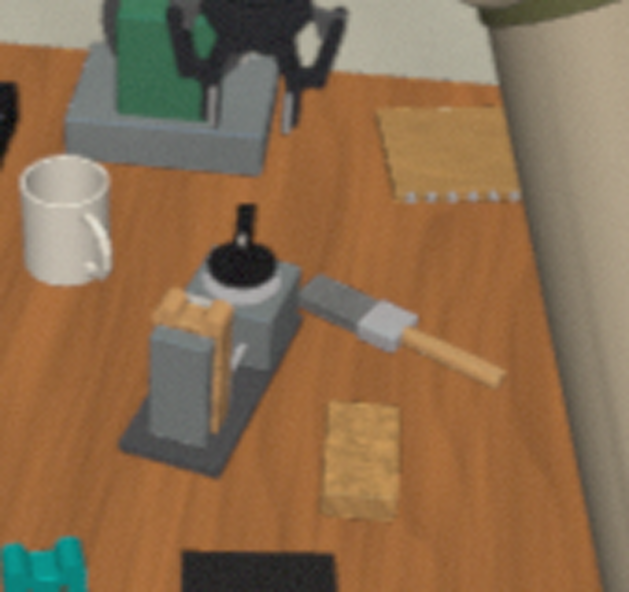

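View pics/scene30.png

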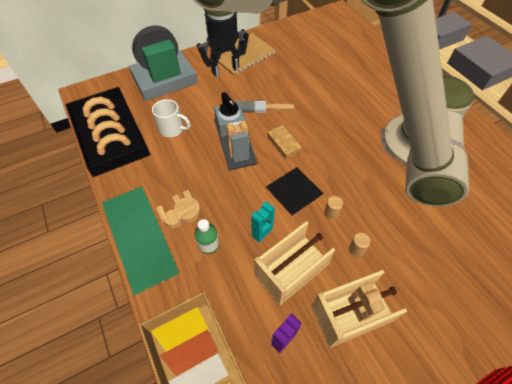

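View pics/wrist30.png

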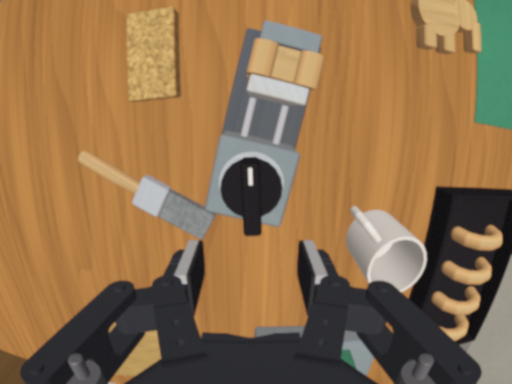

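Run:
```python
from fit import *
for n in('side','scene'):
    z=np.load(f'pics/{n}30.npz');C=cloud(n,z['d']).reshape(-1,3);Q=C[np.isfinite(C[:,0])]
    fit(Q,snow,(.506,.338,-.14,.026),.105,.15,marg=.015,name=n+' snow')
    a=np.load(f'pics/{n}0.npz'); 
    ca=cloud(n,a['d']);cb=cloud(n,z['d'])
    m=(np.abs(ca[...,2]-cb[...,2])>.012)&(ca[...,2]<.2)&(cb[...,2]<.2)&(ca[...,0]>.2)&(ca[...,2]>-.03)
    m=cv2.morphologyEx(m.astype(np.uint8),cv2.MORPH_OPEN,np.ones((3,3)))
    k,lab,st,ct=cv2.connectedComponentsWithStats(m)
    for i in range(1,k):
        if st[i,4]>15: print(n,st[i].tolist(),np.round(np.nanmean(ca[lab==i],0),3))
```

```text
side snow xyz yaw [0.5045 0.3401 0.0244] -0.1391 n 501 med 0.0009
side [286, 115, 12, 18, 120] [ 0.524 -0.354  0.099]
side [299, 121, 7, 10, 61] [ 0.49  -0.322  0.119]
side [272, 138, 23, 34, 298] [ 0.53  -0.264  0.064]
side [361, 186, 38, 59, 1470] [0.269 0.058 0.156]
side [219, 236, 16, 35, 481] [0.605 0.193 0.123]
side [248, 237, 13, 34, 415] [0.543 0.183 0.123]
side [384, 255, 11, 35, 265] [ 0.211  0.085 -0.001]
side [247, 303, 22, 42, 685] [0.51  0.312 0.045]
scene snow xyz yaw [0.5058 0.3394 0.0254] -0.1444 n 566 med 0.0007
scene [217, 92, 10, 17, 102] [ 0.513 -0.38   0.085]
scene [229, 96, 10, 15, 104] [ 0.497 -0.323  0.114]
scene [226, 118, 22, 35, 327] [ 0.529 -0.256  0.078]
scene [343, 124, 61, 51, 2194] [0.273 0.039 0.157]
scene [274, 227, 48, 56, 1404] [0.583 0.181 0.112]
scene [349, 284, 35, 38, 810] [0.477 0.332 0.024]
```

Only the figures, the clamp parts and the arm show any change. I'm handing the job in.

```bash
python3 -c "
from station import env
print(env.close_job())"
```

```text
the job is handed in; nothing more can be done
None
```

The whole job was done in the order asked, and I handed it in at about 42 s of the 72 s allowed.

**What I did:**
- I hung the front figure on the spare peg.
- I stood the bear upright on the mat and let it go.
- I took the bear again across its width and stood it in the clamp channel.
- I pressed the knob about 11 mm, turned it clockwise to its stop and let it spring up.

**Last checks:**
- **Front figure:** it hangs on the spare peg, with its underside at 24–25 mm (26 mm expected).
- **Bear:** the wrist and side cameras show it upright in the clamp to within about 1°. The scene camera's fit gave about 4° of tilt and disagreed by a few millimetres. Only a little of the bear was visible to it, and I trust the wrist camera more.
- **Clamp:** the knob is back up, the bar stands about 1.3 rad clockwise, and the jaw has moved about 14 mm, leaving a gap of about 30 mm.
- **Other things on the bench:** comparing depth images from before and after showed changes only at the two figures, the clamp and the arm.

**What went wrong:** my first grip on the bear was too high, between its ears, and it slipped. The bear stayed on its peg but was left tilted about 14°. I gripped it again lower down, drew it off tilted, and set it upright against the mat before letting go. It never fell over.

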